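Pack sample tubes into transport canisters

TASK

Pack the samples for dispatch: tip every canister that lies on the bench up onto its orange foot, keeping the foot end down on the bench rather than picking the canister up, and drop one amber sample tube, cap up, from the blue case into each, right down to the bottom. Spare tubes stay standing in the case; finish with the canisters standing upright and loaded and the case's lid shut, and do not knock over or shove the small amber bottle and the white jar.

Things in the scene. Friction and masses are not known exactly. Their poses are not given: they have to be found in the camera images.
- can1: transport canister: straight off-white plastic tube, 50 mm in diameter, 130 mm long, about 0.32 kg, closed at its orange weighted foot, three grey ribs near its open mouth. At the start it lies on the bench, axis 25 mm up. Origin at the middle of its length, on the axis; its z axis points from foot to mouth. Two or three of can1, can2, can3 are present (an absent one reads None)
- can1_foot (a point): centre of the underside of can1's foot, 65 mm from its origin along its -z
- can1_mouth (a point): centre of can1's open mouth, 65 mm from its origin along its +z; the round bore is 38 mm wide and 112 mm deep (floor 18 mm above the underside of the foot), the wall 6 mm thick
- can2: transport canister: straight off-white plastic tube, 50 mm in diameter, 130 mm long, about 0.32 kg, closed at its orange weighted foot, three grey ribs near its open mouth. At the start it lies on the bench, axis 25 mm up. Origin at the middle of its length, on the axis; its z axis points from foot to mouth. Two or three of can1, can2, can3 are present (an absent one reads None)
- can2_foot (a point): centre of the underside of can2's foot, 65 mm from its origin along its -z
- can2_mouth (a point): centre of can2's open mouth, 65 mm from its origin along its +z; the round bore is 38 mm wide and 112 mm deep (floor 18 mm above the underside of the foot), the wall 6 mm thick
- can3: transport canister: straight off-white plastic tube, 50 mm in diameter, 130 mm long, about 0.32 kg, closed at its orange weighted foot, three grey ribs near its open mouth. At the start it lies on the bench, axis 25 mm up. Origin at the middle of its length, on the axis; its z axis points from foot to mouth. Two or three of can1, can2, can3 are present (an absent one reads None)
- can3_foot (a point): centre of the underside of can3's foot, 65 mm from its origin along its -z
- can3_mouth (a point): centre of can3's open mouth, 65 mm from its origin along its +z; the round bore is 38 mm wide and 112 mm deep (floor 18 mm above the underside of the foot), the wall 6 mm thick
- tube1: amber sample tube with a black screw cap and white label: 26 mm in diameter all the way, 110 mm long, of which the cap is the top 22 mm; about 60 g. Stands cap up in a pocket of the case. Origin at the centre of its underside, z axis towards the cap. Three or four of tube1..tube4 are present (an absent one reads None)
- tube2: amber sample tube with a black screw cap and white label: 26 mm in diameter all the way, 110 mm long, of which the cap is the top 22 mm; about 60 g. Stands cap up in a pocket of the case. Origin at the centre of its underside, z axis towards the cap. Three or four of tube1..tube4 are present (an absent one reads None)
- tube3: amber sample tube with a black screw cap and white label: 26 mm in diameter all the way, 110 mm long, of which the cap is the top 22 mm; about 60 g. Stands cap up in a pocket of the case. Origin at the centre of its underside, z axis towards the cap. Three or four of tube1..tube4 are present (an absent one reads None)
- tube4: amber sample tube with a black screw cap and white label: 26 mm in diameter all the way, 110 mm long, of which the cap is the top 22 mm; about 60 g. Stands cap up in a pocket of the case. Origin at the centre of its underside, z axis towards the cap. Three or four of tube1..tube4 are present (an absent one reads None)
- case: blue sample case, fixed to the bench: box 140 (x) by 210 (y) by 130 mm high, wall 6 mm, hinged lid. Origin at the centre of its underside, z up; x points from its front (steel clasp) to the hinge side. A row of four pockets along y (x = -10 mm, 45 mm apart, 29.5 mm square, 50 mm deep) in a light grey foam block, top at 61 mm. A tube in a pocket stands 11 to 121 mm above the bench
- case_lid (a joint): angle (rad) of the case's lid, a blue panel 8 mm thick on the rim: 0 shut, growing as it swings up and back; stops at 1.8. It stays where it is left (stiff hinge, about 0.2 N m). Opened beyond 1.55 it is clear of a gripper that comes down on the tubes
- case_lid_handle (a point): middle of the lid's handle: a steel bar 11 mm thick, 100 mm long along the case's y axis; the bar's axis is 35 mm outside the lid's outer face (43 mm above the hinge line when shut) and 130 mm from the hinge line towards the front; turns with the lid
- case_lid_hinge (a point): point on the lid's hinge line, mid-width, at the back rim of the case, 130 mm above the bench; the line runs along the case's y axis
- flask: small amber bottle with a red cap, 60 mm in diameter, 130 mm tall, standing at the far side; origin at the centre of its underside, z up. Not part of the job
- jar: white jar, 68 mm in diameter, 75 mm tall, standing at the far right; origin at the centre of its underside, z up. Not part of the job

How it is judged (in metres and radians):
At the end, for the whole second after the job is handed in: every canister present stands upright on its foot on the bench (within 0.08 rad, foot within 8 mm of the bench) and at rest, with a sample tube inside, cap up and resting on the bottom of the bore; every other tube stands in the case; the lid is shut (below 0.06 rad) (value of joint case_lid below 0.06 rad and angle between each of can1, can2, can3's own z axis and vertical below 0.08 rad and height (world z) of each of can1_foot, can2_foot, can3_foot below 0.008 m and linear speed of each of can1, can2, can3 below 0.02 m/s and ((horizontal distance between tube1 and can1 below 0.015 m and z of tube1 in the frame of can1 between -0.055 and -0.035 m and angle between tube1's own z axis and vertical below 0.2 rad) or (horizontal distance between tube2 and can1 below 0.015 m and z of tube2 in the frame of can1 between -0.055 and -0.035 m and angle between tube2's own z axis and vertical below 0.2 rad) or (horizontal distance between tube3 and can1 below 0.015 m and z of tube3 in the frame of can1 between -0.055 and -0.035 m and angle between tube3's own z axis and vertical below 0.2 rad) or (horizontal distance between tube4 and can1 below 0.015 m and z of tube4 in the frame of can1 between -0.055 and -0.035 m and angle between tube4's own z axis and vertical below 0.2 rad)) and ((horizontal distance between tube1 and can2 below 0.015 m and z of tube1 in the frame of can2 between -0.055 and -0.035 m and angle between tube1's own z axis and vertical below 0.2 rad) or (horizontal distance between tube2 and can2 below 0.015 m and z of tube2 in the frame of can2 between -0.055 and -0.035 m and angle between tube2's own z axis and vertical below 0.2 rad) or (horizontal distance between tube3 and can2 below 0.015 m and z of tube3 in the frame of can2 between -0.055 and -0.035 m and angle between tube3's own z axis and vertical below 0.2 rad) or (horizontal distance between tube4 and can2 below 0.015 m and z of tube4 in the frame of can2 between -0.055 and -0.035 m and angle between tube4's own z axis and vertical below 0.2 rad)) and ((horizontal distance between tube1 and can3 below 0.015 m and z of tube1 in the frame of can3 between -0.055 and -0.035 m and angle between tube1's own z axis and vertical below 0.2 rad) or (horizontal distance between tube2 and can3 below 0.015 m and z of tube2 in the frame of can3 between -0.055 and -0.035 m and angle between tube2's own z axis and vertical below 0.2 rad) or (horizontal distance between tube3 and can3 below 0.015 m and z of tube3 in the frame of can3 between -0.055 and -0.035 m and angle between tube3's own z axis and vertical below 0.2 rad) or (horizontal distance between tube4 and can3 below 0.015 m and z of tube4 in the frame of can3 between -0.055 and -0.035 m and angle between tube4's own z axis and vertical below 0.2 rad)) and ((horizontal distance between tube1 and can1 below 0.015 m and z of tube1 in the frame of can1 between -0.055 and -0.035 m and angle between tube1's own z axis and vertical below 0.2 rad) or (horizontal distance between tube1 and can2 below 0.015 m and z of tube1 in the frame of can2 between -0.055 and -0.035 m and angle between tube1's own z axis and vertical below 0.2 rad) or (horizontal distance between tube1 and can3 below 0.015 m and z of tube1 in the frame of can3 between -0.055 and -0.035 m and angle between tube1's own z axis and vertical below 0.2 rad) or (x of tube1 in the frame of case between -0.06 and 0.06 m and y of tube1 in the frame of case between -0.095 and 0.095 m and z of tube1 in the frame of case below 0.03 m and angle between tube1's own z axis and vertical below 0.2 rad)) and ((horizontal distance between tube2 and can1 below 0.015 m and z of tube2 in the frame of can1 between -0.055 and -0.035 m and angle between tube2's own z axis and vertical below 0.2 rad) or (horizontal distance between tube2 and can2 below 0.015 m and z of tube2 in the frame of can2 between -0.055 and -0.035 m and angle between tube2's own z axis and vertical below 0.2 rad) or (horizontal distance between tube2 and can3 below 0.015 m and z of tube2 in the frame of can3 between -0.055 and -0.035 m and angle between tube2's own z axis and vertical below 0.2 rad) or (x of tube2 in the frame of case between -0.06 and 0.06 m and y of tube2 in the frame of case between -0.095 and 0.095 m and z of tube2 in the frame of case below 0.03 m and angle between tube2's own z axis and vertical below 0.2 rad)) and ((horizontal distance between tube3 and can1 below 0.015 m and z of tube3 in the frame of can1 between -0.055 and -0.035 m and angle between tube3's own z axis and vertical below 0.2 rad) or (horizontal distance between tube3 and can2 below 0.015 m and z of tube3 in the frame of can2 between -0.055 and -0.035 m and angle between tube3's own z axis and vertical below 0.2 rad) or (horizontal distance between tube3 and can3 below 0.015 m and z of tube3 in the frame of can3 between -0.055 and -0.035 m and angle between tube3's own z axis and vertical below 0.2 rad) or (x of tube3 in the frame of case between -0.06 and 0.06 m and y of tube3 in the frame of case between -0.095 and 0.095 m and z of tube3 in the frame of case below 0.03 m and angle between tube3's own z axis and vertical below 0.2 rad)) and ((horizontal distance between tube4 and can1 below 0.015 m and z of tube4 in the frame of can1 between -0.055 and -0.035 m and angle between tube4's own z axis and vertical below 0.2 rad) or (horizontal distance between tube4 and can2 below 0.015 m and z of tube4 in the frame of can2 between -0.055 and -0.035 m and angle between tube4's own z axis and vertical below 0.2 rad) or (horizontal distance between tube4 and can3 below 0.015 m and z of tube4 in the frame of can3 between -0.055 and -0.035 m and angle between tube4's own z axis and vertical below 0.2 rad) or (x of tube4 in the frame of case between -0.06 and 0.06 m and y of tube4 in the frame of case between -0.095 and 0.095 m and z of tube4 in the frame of case below 0.03 m and angle between tube4's own z axis and vertical below 0.2 rad))); the robot touches nothing.
It fails at once if a canister is picked up off the bench (the middle of its foot more than 60 mm above the bench) (height (world z) of any of can1_foot, can2_foot, can3_foot above 0.06 m).
It fails at once if the small amber bottle or the jar is knocked over or shoved more than 60 mm (angle between any of flask, jar's own z axis and vertical above 0.5 rad or distance of any of flask, jar from where it was at the start of the episode above 0.06 m).
Of can1, can2, can3 only 2 to 3 are there at a start; the rules pass over those that are not, and their reading is None.
Of tube1, tube2, tube3, tube4 only 3 to 4 are there at a start; the rules pass over those that are not, and their reading is None.
At some moment in a run one of can1, can2, can3 may be knocked a few centimetres aside while the robot is not near it.
It also fails if it takes over 210 s, if anything falls off the work surface, if the arm or the gripper's body presses on something with over 40 N, if the wrist force passes 120 N, or if a joint passes its speed limit or range.

ROBOT

A 6-joint arm with a two-finger parallel gripper is mounted at the origin on the work surface. World frame = base frame: x ahead of the robot, y to its left, z up, the work surface at z = 0. Lengths are in mm, angles in rad, forces in N, time in s.
With the tool pointing down it reaches from about 350 to 875 mm from the base axis. Payload 4.2 kg.
Tool frame: the origin (TCP) lies at the very end of the fingers, on their centre line; the grasp point (between the pads) lies 19 mm behind it (arm.pinch_z is the distance from the TCP to the grasp point, in mm); x points along the fingers, y is the direction in which the jaws open and shut, and the axes are right-handed (so a half turn about x gives the same grasp; the last joint's range is limited). The gripper opens to 85 mm and grips with 20 to 120 N. Pads are 22 mm wide; open, the fingers measure 114 mm over their backs; the gripper's body (76 mm by 85 mm) begins 54 mm behind the grasp point. The pads swing forward as they close: fully open they stand 13 mm farther back than shut.
Start: joints at [1.529, 0.385, 0.008, 0, -1.194, -0.259], TCP at [185.145, 596.926, 203.312] pointing down, gripper open.
Joint ranges: [-3.14, 3.14], [-1.21, 2.06], [-1.07, 1.41], [-3.16, 2.05], [-2.99, -0.16], [-3.1, 3.1]. Speed limits (rad/s): [2.79, 2.79, 3.14, 3.14, 3.14, 3.14].

INTERFACE

Orientations are given as a unit quaternion [x, y, z, w].
In Python, from bench import arm gives the robot as it stands.
- The arm moves only by the tool drive_tool, never from a script. Its argument "motion" is a list of rows, each a list of 4 numbers: the shift along the tool's x, y, z in mm, then the turn about the tool's x in degrees. In form: [[dx, dy, dz, spin], ...]. A call has 1 to 10 rows; each row shifts and turns the commanded pose from where the row before left it, along the tool's axes as they then stand; what a row does not reach is not made up. A row lasts 1/12 s, in which the tool goes at most 41.7 mm and 7.16 degrees, less where a joint would pass 70% of its speed; a pose out of reach is approached as far as the arm can. A call with a gripper value outside its range is refused whole. "grip" is the finger opening in mm, from 0 to 85.4, set as the call begins (left out, the last holds). The fingers move at their own pace and stop on an object; the grip force is fixed at half the most. Time passes only in rows, so rows that do not move let the fingers close. It gives the time, the measured TCP pose, the force and the opening at its end, in the units of the state.
- arm.read_state(): the state, without advancing time (a new reading comes with each control period).
- arm.get_image(name): name is "scene" or "top"; returns the picture (420x560x3 uint8, red, green, blue); there is no depth.
- arm.calibration(name): a dict with "K" (3x3 intrinsics, pixels), "distortion" ([k1, k2, p1, p2, k3] as OpenCV has them; the pictures are not rectified), "eye" and "attitude" of the camera in the world. Camera axes: x right, y up, looking along -z (the intrinsics and any distortion apply to the point x, -y, -z); pixel columns grow to the right and rows downward; lengths in mm; the calibration is good to about 2 mm. A picture is of the moment at which its call begins. calibration takes no time and is no camera call.
- arm.job_done(): hands the job in, once; it reports no verdict.
The state is a dict: "clock": time; "joints": joint angles; "joint_vel": joint speeds; "joint_efforts": joint torques, N m; "position": TCP position; "ee_rot": TCP orientation; "contact_force": force on the tool from outside, world axes, zero at the start; "wrist_torque": the same for the moment, N m; "gripper_width": finger opening in mm.
Only numpy, scipy, OpenCV 4.12 (cv2) and the standard library are available. Lean on these libraries where they do the work, as an engineer would, in place of code of your own. Each camera call takes 0.05 s, during which the arm holds its last target. There are 200 camera calls.

## Working session

There is one attempt and no reset: what is moved stays moved. The work goes in short steps, Python scripts to look and compute and a tool call to move; the robot and the scene stay as the last step left them, time stands still between calls to the robot, and variables do not carry over. Pictures are saved under pics/ and viewed, about 12 in all and at most 16, crops included, and the job is handed in when it is done.

Besides the shell and the picture viewer there is one more tool, called after "Request:" by a JSON object that holds its "name" and its "arguments". drive_tool: Moves the arm, as the interface text tells. Its arguments: {"type":"object","properties":{"motion":{"type":"array"},"grip":{"type":"number"}},"required":["motion"]}

```bash
ls; mkdir -p pics; python3 - <<'E'
from bench import arm
import cv2
for n in("scene","top"):
    cv2.imwrite(f"pics/{n}0.png",arm.get_image(n)[:,:,::-1]); print(n,arm.calibration(n))
print(arm.read_state())
E
```

```text
pics
scene {'K': array([[486.41280293,   0.        , 269.33135694],
       [  0.        , 486.41280293, 210.11111837],
       [  0.        ,   0.        ,   1.        ]]), 'distortion': array([0.00898784, 0.        , 0.        , 0.        , 0.        ]), 'eye': array([ 940.19767562, -189.07468734, 1261.41646943]), 'attitude': array([0.13829188, 0.08602992, 0.50999369, 0.84461864])}
top {'K': array([[405.14180725,   0.        , 281.29410125],
       [  0.        , 405.14180725, 214.33046592],
       [  0.        ,   0.        ,   1.        ]]), 'distortion': array([-0.04088797,  0.        ,  0.        ,  0.        ,  0.        ]), 'eye': array([ 496.5334122 ,  -14.84118179, 1278.00499795]), 'attitude': array([-0.0336657 ,  0.03527608,  0.71648823, -0.69589283])}
{'clock': 0.1, 'joints': array([ 1.52856992e+00,  3.85494664e-01,  6.79167460e-03, -4.30369485e-04,
       -1.19401228e+00, -2.58596795e-01]), 'joint_vel': array([-0.00017327, -0.00243017,  0.00333848, -0.00095678,  0.00089279,
       -0.0004239 ]), 'joint_efforts': array([-1.07417254e-03, -3.93320632e+01,  1.88926649e+01,  4.19795215e+00,
       -2.63306443e-03,  4.93216604e-06]), 'position': array([185.01077549, 596.39684232, 202.33408207]), 'ee_rot': array([-0.69904709,  0.10670167,  0.69918178,  0.10532216]), 'contact_force': array([ 0.22019371, -0.43432269,  0.56828245]), 'wrist_torque': array([-0.01609811, -0.04309594, -0.01895371]), 'gripper_width': 85.27936670297665}
```

View pics/scene0.png

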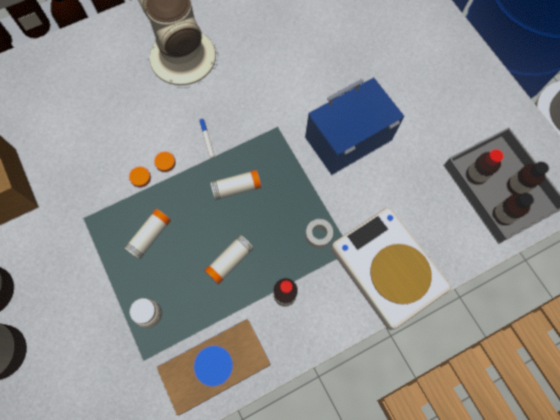

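View pics/top0.png

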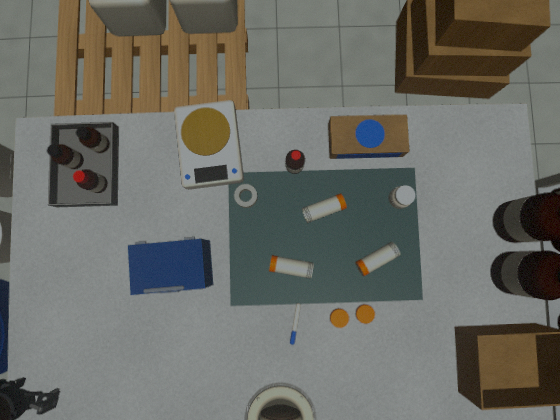

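The scene view shows three canisters at about (148,232), (236,185) and (229,259), with the lid shut. The top view shows them at (292,267), (325,208) and (379,259), the case at (170,265) with its handle at (157,290), the bottle at (295,160) and the jar at (403,196). I'll enlarge the top view to read the ends.

```bash
cat > h.py <<'E'
from bench import arm
import numpy as np, cv2
from scipy.spatial.transform import Rotation as R
def ray(cam,uv):
    c=arm.calibration(cam); p=cv2.undistortPoints(np.array([[uv]],float),c["K"],c["distortion"])[0,0]
    return np.array(c["eye"]), R.from_quat(c["attitude"]).apply([p[0],-p[1],-1])
def at_z(cam,uv,z):
    e,d=ray(cam,uv); return (e+d*(z-e[2])/d[2]).round(1)
def proj(cam,P):
    c=arm.calibration(cam); q=R.from_quat(c["attitude"]).inv().apply(np.array(P,float)-c["eye"])*[1,-1,-1]
    return cv2.projectPoints(q.reshape(1,-1,3),np.zeros(3),np.zeros(3),c["K"],c["distortion"])[0].reshape(-1,2).round(1)
def tri(uvs,uvt):
    a,d=ray("scene",uvs);b,e=ray("top",uvt)
    s=np.linalg.lstsq(np.c_[d,-e],b-a,rcond=None)[0];p,q=a+s[0]*d,b+s[1]*e
    return ((p+q)/2).round(1),np.linalg.norm(p-q).round(1)
def go(x=None,y=None,z=None,yawy=None):
    """rows (tool axes) to bring TCP to x,y,z and jaw axis (tool y) to heading yawy deg (mod 180); turn first"""
    s=arm.read_state(); r=R.from_quat(s["ee_rot"]); p=s["position"]
    M=r.as_matrix(); yh=np.degrees(np.arctan2(M[1,1],M[0,1]))
    t=np.array([p[i] if v is None else v for i,v in enumerate((x,y,z))])
    turn=0
    if yawy is not None: turn=-((yawy-yh+90)%180-90)   # tool x is down
    r2=r*R.from_rotvec([np.radians(turn),0,0])
    print("pos",p.round(1),"jaw",yh.round(1),"down",M[:,0].round(3),"j6",s["joints"][5].round(2),"F",s["contact_force"].round(1),"w",round(s["gripper_width"],1),"t",round(s["clock"],1))
    print("turn",round(turn,1),"then shift",r2.inv().apply(t-p).round(1))
    return p
def crop(cam,x0,y0,x1,y1,k,name):
    im=arm.get_image(cam)[y0:y1,x0:x1,::-1]
    im=cv2.resize(im,None,fx=k,fy=k,interpolation=cv2.INTER_CUBIC)
    cv2.imwrite("pics/"+name,cv2.convertScaleAbs(im,alpha=1.4))
E
python3 -c "
from h import *
crop('top',115,170,435,390,2.5,'top1.png')
M=R.from_quat(arm.read_state()['ee_rot']).as_matrix();print(M.round(2))"
```

```text
[[-0.   -0.3  -0.96]
 [-0.   -0.96  0.3 ]
 [-1.    0.   -0.  ]]
```

View pics/top1.png

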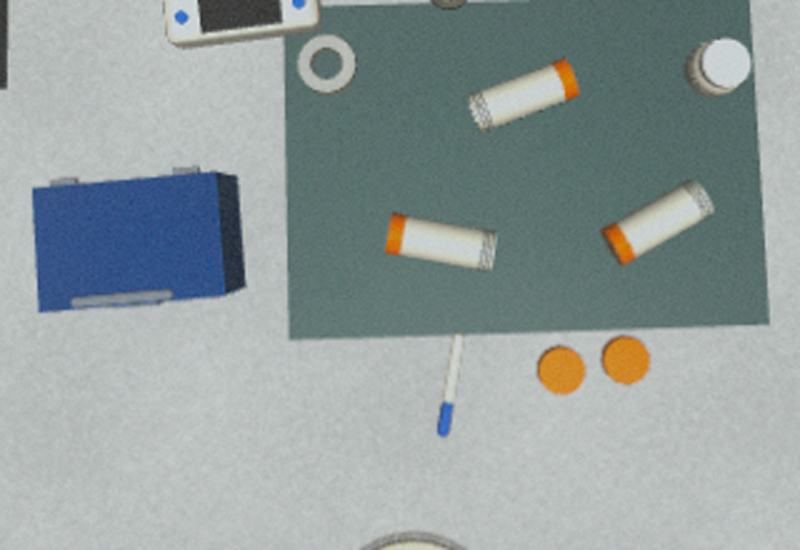

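```bash
python3 - <<'E'
from h import *
f=lambda u,v:(u/2.5+115-.3,v/2.5+170-.3)
for n,a,b in(("A",(387,233),(494,250)),("B",(573,78),(477,114)),("C",(614,246),(705,197))):
    p,q=at_z("top",f(*a),25),at_z("top",f(*b),25); d=q-p
    print(n,"foot",p,"mouth",q,"L",np.linalg.norm(d).round(),"head",np.degrees(np.arctan2(d[1],d[0])).round(1))
print([at_z("top",f(*a),173).tolist() for a in((73,303),(172,294))])
print([at_z("top",f(*a),138).tolist() for a in((33,188),(217,173),(224,297),(39,312))])
# scene check
for n,a,b in(("A",(256,180),(213,188)),("B",(212,274),(246,242)),("C",(163,214),(131,250))):
    print(n,at_z("scene",a,25),at_z("scene",b,25))
E
```

```text
A foot [470.2  21.1  25. ] mouth [ 445.6 -109.6   25. ] L 133.0 head -100.7
B foot [ 655.5 -216.    25. ] mouth [613.9 -94.6  25. ] L 128.0 head 108.9
C foot [ 445.9 -257.5   25. ] mouth [ 502.5 -373.3   25. ] L 129.0 head -64.0
[[407.3, 358.8, 173.0], [414.3, 251.0, 173.0]]
[[534.0, 416.3, 138.0], [545.1, 207.5, 138.0], [406.8, 201.3, 138.0], [395.4, 409.0, 138.0]]
A [472.    9.6  25. ] [ 438.3 -104.9   25. ]
B [ 651.1 -209.6   25. ] [616. -94.  25.]
C [ 443.2 -255.7   25. ] [ 495.2 -369.6   25. ]
```

```bash
python3 - <<'E'
from h import *
go(411,305,None,3)
E
```

```text
pos [185.  596.5 202.5] jaw -107.2 down [-0.    -0.002 -1.   ] j6 -0.26 F [-0.1  0.9 -0.2] w 85.6 t 0.1
turn 69.8 then shift [   0.4 -210.4 -302.9]
```

Request:
{"name": "drive_tool", "arguments": {"motion": [[-3,0,0,7],[-3,0,0,7],[-3,0,0,7],[-3,0,0,7],[-3,0,0,7],[-3,0,0,7],[-3,0,0,7],[-3,0,0,7],[-3,0,0,7],[-3,0,0,7]], "grip": 50}}

```text
clock: 0.98
position: [185.1, 596.7, 233.0]
ee_rot: [0.511, -0.49, -0.51, -0.489]
contact_force: [-0.4, -0.4, -0.4]
gripper_width: 50.1
```

Request:
{"name": "drive_tool", "arguments": {"motion": [[0,-21,-30,0],[0,-21,-30,0],[0,-21,-30,0],[0,-21,-30,0],[0,-21,-30,0],[0,-21,-30,0],[0,-21,-30,0],[0,-21,-30,0],[0,-21,-30,0],[0,-21,-30,0]]}}

```text
clock: 1.82
position: [409.9, 305.7, 233.2]
ee_rot: [-0.512, 0.488, 0.512, 0.488]
contact_force: [0.8, -0.6, -0.4]
gripper_width: 49.7
```

Request:
{"name": "drive_tool", "arguments": {"motion": [[0,0,0,0],[0,0,0,0],[0,0,0,0]]}}

```text
clock: 2.07
position: [409.3, 307.3, 233.1]
ee_rot: [-0.512, 0.488, 0.512, 0.488]
contact_force: [-0.7, 0.0, 0.1]
gripper_width: 49.7
```

```bash
python3 - <<'E'
from h import *
go(411,305,154,3)
E
```

```text
pos [409.3 307.3 233.1] jaw -177.3 down [-0. -0. -1.] j6 -0.91 F [-0.7  0.   0.1] w 49.7 t 2.1
turn -0.3 then shift [79.1 -1.6 -2.4]
```

Request:
{"name": "drive_tool", "arguments": {"motion": [[20,-1,-2,0],[20,0,0,0],[20,0,0,0],[19,0,0,0],[0,0,0,0]]}}

```text
clock: 2.48
position: [407.7, 304.5, 150.4]
ee_rot: [-0.512, 0.49, 0.512, 0.484]
contact_force: [-0.1, -1.6, 0.4]
gripper_width: 49.9
```

Request:
{"name": "drive_tool", "arguments": {"motion": [[0,0,0,0],[0,0,0,0],[0,0,0,0],[0,0,0,0],[0,0,0,0],[0,0,0,0]], "grip": 5}}

```text
clock: 2.98
position: [410.6, 305.7, 155.0]
ee_rot: [-0.512, 0.487, 0.512, 0.488]
contact_force: [-0.3, -0.6, 0.7]
gripper_width: 5.3
```

```bash
python3 - <<'E'
from h import *
crop('scene',270,40,430,180,5,'s2.png')
print(tri((343,97),(157-.3+.0,289.4)))
E
```

```text
(array([401.7, 329.1, 111.3]), np.float64(27.7))
```

View pics/s2.png

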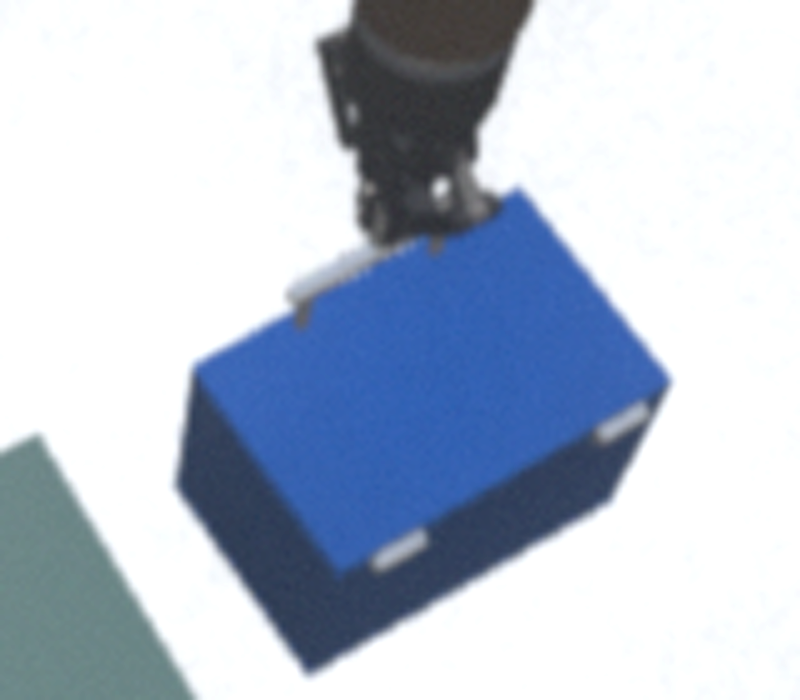

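```bash
python3 - <<'E'
from h import *
o=lambda P:(proj("scene",P)-[270,40])*5
print("handle",o([[407.3,358.8,173],[414.3,251,173]]),"lidcorners",o([[534,416.3,138],[545,207.5,138],[406.8,201.3,138],[395.4,409,138]]),"tcp",o([410.6,305.7,155]))
for a in((33,188),(217,173),(224,297),(39,312)):pass
f=lambda u,v:(u/2.5+115-.3,v/2.5+170-.3); g=lambda u,v:(u/5+270-.4,v/5+40-.4)
print([tri(g(*a),f(*b)) for a,b in(((195,365),(224,297)),((340,575),(217,173)),((670,380),(33,188)),((518,188),(39,312)),((290,297),(172,294)))])
E
```

```text
handle [[463.  198. ]
 [289.  293.5]] lidcorners [[672.  377.5]
 [335.5 564.5]
 [192.  357.5]
 [520.  181. ]] tcp [[372.5 264. ]]
[(array([406.2, 202.8, 130. ]), np.float64(0.1)), (array([545.7, 209.9, 126.9]), np.float64(0.4)), (array([533.6, 415.3, 138. ]), np.float64(2.0)), (array([394.5, 410. , 132.1]), np.float64(2.6)), (array([414. , 251.1, 171.2]), np.float64(0.7))]
```

Request:
{"name": "drive_tool", "arguments": {"motion": [[0,0,0,0],[0,0,0,0],[0,0,0,0],[-3,0,0,0],[-3,0,0,0],[0,0,0,0]], "grip": 0}}

```text
clock: 3.53
position: [410.9, 305.8, 161.2]
ee_rot: [0.512, -0.487, -0.512, -0.488]
contact_force: [-0.5, -0.4, 0.3]
gripper_width: 0.2
```

```bash
python3 - <<'E'
from h import *
crop('top',110,210,250,330,5,'t3.png')
o=lambda P:(proj("top",P)-[110,210])*5
print("handle",o([[407.3,358.8,173],[414.3,251,173]]),"tcp",o([410.6,305.7,155]),o([410.6,305.7,240]))
E
```

```text
handle [[169.5 404.5]
 [367.5 386.5]] tcp [[276.5 393. ]] [[229. 407.]]
```

View pics/t3.png

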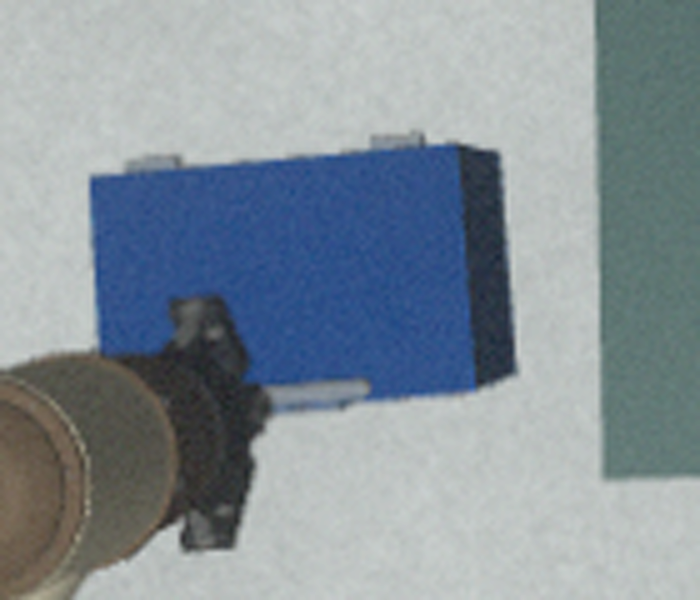

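Request:
{"name": "drive_tool", "arguments": {"motion": [[-20,0,0,0],[-20,0,0,0],[0,0,0,0],[0,0,0,0]]}}

```text
clock: 3.92
position: [410.8, 306.0, 201.4]
ee_rot: [-0.512, 0.487, 0.512, 0.489]
contact_force: [-0.8, -0.3, -1.3]
gripper_width: -0.1
```

```bash
cat >> h.py <<'E'
def both(s,t,k,name):
    a=arm.get_image("scene")[s[1]:s[3],s[0]:s[2],::-1];b=arm.get_image("top")[t[1]:t[3],t[0]:t[2],::-1]
    im=cv2.resize(np.hstack([a,b]),None,fx=k,fy=k,interpolation=cv2.INTER_CUBIC)
    cv2.imwrite("pics/"+name,cv2.convertScaleAbs(im,alpha=1.4))
E
python3 - <<'E'
from h import *
p=go()
both((310,50,390,150),(125,250,205,350),5,'b4.png')
print((proj("scene",p)-[310,50])*5,(proj("top",p)-[125,250])*5+[400,0])
for z in(220,260,300):print((proj("scene",[p[0],p[1],z])-[310,50])*5,(proj("top",[p[0],p[1],z])-[125,250])*5+[400,0])
E
```

```text
pos [410.8 306.  201.4] jaw -177.2 down [ 0.002  0.002 -1.   ] j6 -0.91 F [-0.8 -0.3 -1.3] w -0.1 t 3.9
turn 0 then shift [0. 0. 0.]
[[186.5 163. ]] [[576. 200.]]
[[192. 142.]] [[565.  203.5]]
[[204.5  94. ]] [[541.  210.5]]
[[218.   42.5]] [[515. 218.]]
```

View pics/b4.png

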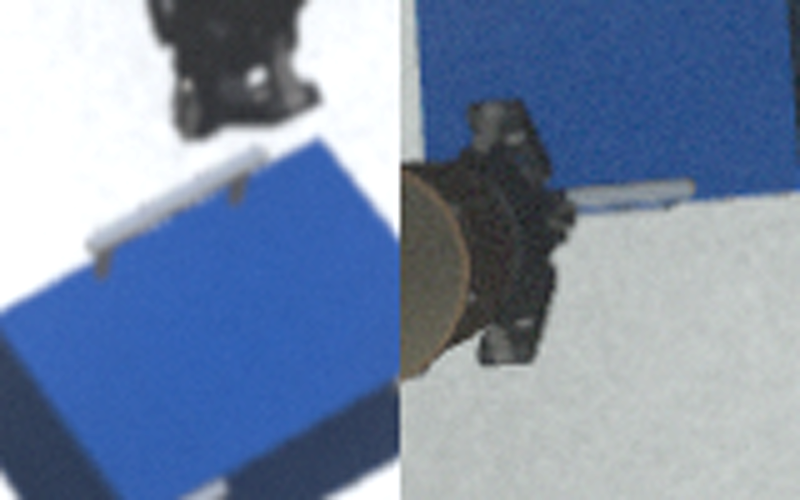

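Both views show the real fingertip about 25 mm above the reported TCP, while x and y agree. That fits the missed bar. I'll go lower, carefully.

Request:
{"name": "drive_tool", "arguments": {"motion": [[0,0,0,0],[0,0,0,0],[0,0,0,0],[0,0,0,0],[20,0,0,0],[20,0,0,0],[15,0,0,0],[10,0,0,0],[5,0,0,0],[0,0,0,0]], "grip": 50}}

```text
clock: 4.85
position: [410.2, 305.0, 129.3]
ee_rot: [0.512, -0.489, -0.512, -0.487]
contact_force: [0.4, -0.5, 0.0]
gripper_width: 50.3
```

Request:
{"name": "drive_tool", "arguments": {"motion": [[0,0,0,0],[0,0,0,0],[0,0,0,0],[0,0,0,0],[0,0,0,0],[0,0,0,0]], "grip": 0}}

```text
clock: 5.35
position: [414.7, 306.5, 132.0]
ee_rot: [0.514, -0.485, -0.511, -0.49]
contact_force: [14.2, -3.2, -4.2]
gripper_width: 8.6
```

Request:
{"name": "drive_tool", "arguments": {"motion": [[0,-4,0,0],[-11,-4.7,0,0],[-11,-4.7,0,0],[-10,-6.5,0,0],[-10,-6.5,0,0],[-8.7,-8.2,0,0],[-8.7,-8.2,0,0],[0,0,0,0]]}}

```text
clock: 6.02
position: [452.2, 308.6, 192.1]
ee_rot: [-0.511, 0.488, 0.513, 0.488]
contact_force: [-10.4, 2.2, 9.3]
gripper_width: 8.9
```

Request:
{"name": "drive_tool", "arguments": {"motion": [[-7.2,-9.5,0,0],[-7.1,-9.6,0,0],[-5.4,-10.7,0,0],[-5.3,-10.7,0,0],[-3.5,-11.4,0,0],[-3.4,-11.4,0,0],[-1.4,-11.9,0,0],[-1.3,-11.8,0,0],[0,0,0,0]]}}

```text
clock: 6.77
position: [542.0, 314.3, 227.8]
ee_rot: [-0.512, 0.485, 0.512, 0.49]
contact_force: [-2.8, 4.0, 8.8]
gripper_width: 9.0
```

Request:
{"name": "drive_tool", "arguments": {"motion": [[0.6,-12,0,0],[0.7,-11.9,0,0],[2.7,-11.6,0,0],[2.8,-11.6,0,0],[4.7,-11,0,0],[4.8,-11,0,0],[0,0,0,0],[0,0,0,0]]}}

```text
clock: 7.43
position: [610.8, 318.5, 209.9]
ee_rot: [-0.512, 0.484, 0.513, 0.49]
contact_force: [0.5, 6.4, 2.6]
gripper_width: 8.4
```

```bash
python3 - <<'E'
from h import *
p=go()
both((250,40,450,190),(100,200,260,350),2.2,'b5.png')
E
```

```text
pos [610.8 318.5 209.9] jaw -177.1 down [ 0.005  0.007 -1.   ] j6 -0.66 F [0.5 6.4 2.6] w 8.4 t 7.4
turn 0 then shift [0. 0. 0.]
```

View pics/b5.png

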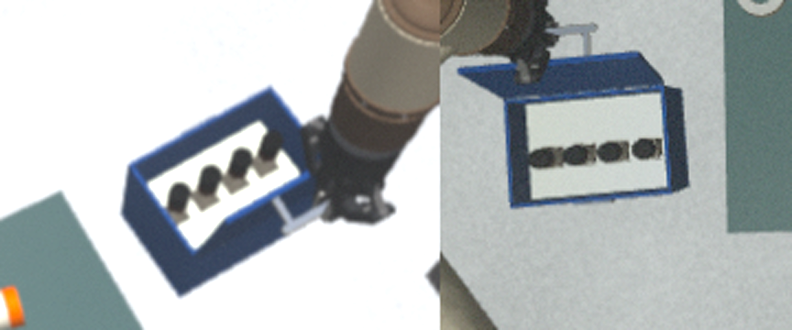

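Request:
{"name": "drive_tool", "arguments": {"motion": [[0,0,0,0],[0,0,0,0],[0,0,0,0],[0,0,0,0],[-10,0,0,0],[-20,0,0,0],[-20,0,0,0],[-20,0,0,0],[-10,0,0,0],[0,0,0,0]], "grip": 50}}

```text
clock: 8.37
position: [610.1, 315.3, 291.8]
ee_rot: [0.512, -0.486, -0.511, -0.49]
contact_force: [0.4, -0.0, 1.0]
gripper_width: 49.7
```

```bash
python3 - <<'E'
from h import *
p=go(490,90,60,-11.5)
print(at_z("top",(246,195),5),proj("top",[490,90,0]),at_z("top",(295,165),0),at_z("top",(403,196),75))
E
```

```text
pos [610.1 315.3 291.8] jaw -177.2 down [ 0.005  0.003 -1.   ] j6 -0.66 F [ 0.4 -0.   1. ] w 49.7 t 8.4
turn 14.3 then shift [ 230.5   73.8 -245.6]
[685.9  90.6   5. ] [[247.6 257. ]] [779.3 -68.2   0. ] [ 658.9 -387.    75. ]
```

Request:
{"name": "drive_tool", "arguments": {"motion": [[0,0,0,7.15],[0,0,0,7.15],[0,9.2,-30.7,0],[0,9.2,-30.7,0],[0,9.2,-30.7,0],[0,9.2,-30.7,0],[0,9.2,-30.7,0],[0,9.2,-30.7,0],[0,9.2,-30.7,0],[0,9.2,-30.7,0]], "grip": 0}}

```text
clock: 9.2
position: [486.0, 87.5, 286.7]
ee_rot: [-0.447, 0.549, 0.448, 0.547]
contact_force: [0.1, -0.8, 0.6]
gripper_width: 0.3
```

Request:
{"name": "drive_tool", "arguments": {"motion": [[28,0,0,0],[28,0,0,0],[28,0,0,0],[28,0,0,0],[28,0,0,0],[28,0,0,0],[28,0,0,0],[28,0,0,0],[20,0,0,0],[0,0,0,0]]}}

```text
clock: 10.03
position: [483.5, 87.0, 39.3]
ee_rot: [-0.446, 0.552, 0.448, 0.544]
contact_force: [-1.6, -0.4, -0.4]
gripper_width: -0.1
```

Request:
{"name": "drive_tool", "arguments": {"motion": [[10,0,0,0],[10,0,0,0],[10,0,0,0],[5,0,0,0],[0,0,0,0],[0,0,0,0]]}}

```text
clock: 10.53
position: [488.1, 89.2, 9.5]
ee_rot: [-0.447, 0.548, 0.447, 0.548]
contact_force: [1.5, 0.1, -0.5]
gripper_width: -0.2
```

Request:
{"name": "drive_tool", "arguments": {"motion": [[3,0,0,0],[3,0,0,0],[3,0,0,0],[0,0,0,0],[0,0,0,0]]}}

```text
clock: 10.95
position: [487.8, 89.0, -0.1]
ee_rot: [-0.447, 0.548, 0.447, 0.548]
contact_force: [0.8, -0.5, 0.3]
gripper_width: -0.2
```

Request:
{"name": "drive_tool", "arguments": {"motion": [[3,0,0,0],[3,0,0,0],[0,0,0,0],[0,0,0,0]]}}

```text
clock: 11.28
position: [487.7, 89.0, -6.2]
ee_rot: [-0.447, 0.548, 0.447, 0.547]
contact_force: [-0.4, -0.1, -0.2]
gripper_width: -0.2
```

Request:
{"name": "drive_tool", "arguments": {"motion": [[3,0,0,0],[3,0,0,0],[0,0,0,0],[0,0,0,0]]}}

```text
clock: 11.62
position: [487.7, 89.0, -12.3]
ee_rot: [-0.447, 0.548, 0.447, 0.547]
contact_force: [0.7, 0.2, 0.1]
gripper_width: -0.3
```

```bash
python3 - <<'E'
from h import *
p=go()
both((140,110,300,310),(230,200,390,400),2.5,'b6.png')
for z in(0,10,25):print((proj("scene",[p[0],p[1],z])-[140,110])*2.5,(proj("top",[p[0],p[1],z])-[230,200])*2.5+[400,0])
E
```

```text
pos [487.7  89.  -12.3] jaw 168.5 down [-0.001 -0.    -1.   ] j6 -0.71 F [0.7 0.2 0.1] w -0.3 t 11.6
turn 0 then shift [0. 0. 0.]
[[360.   164.25]] [[445.   144.25]]
[[360.25 160.75]] [[444.25 144.5 ]]
[[360.5 155.5]] [[443.25 144.5 ]]
```

View pics/b6.png

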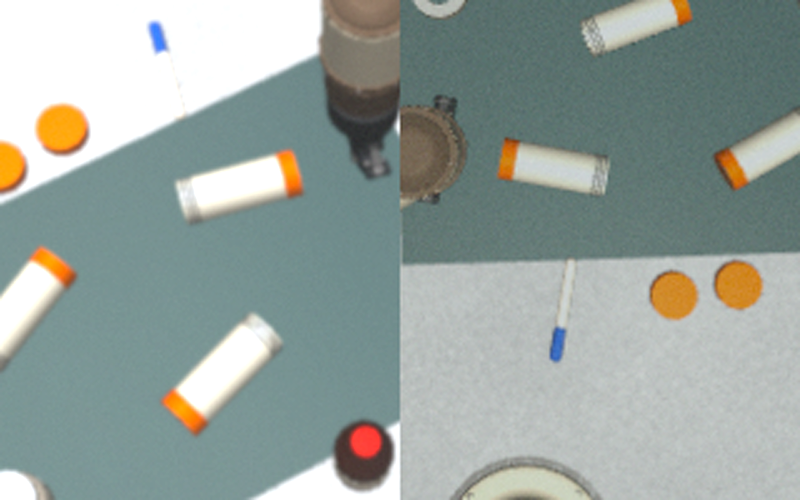

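Still no contact at a reported z of -12, so the z reading is certainly low. I'll keep going to find contact.

Request:
{"name": "drive_tool", "arguments": {"motion": [[3,0,0,0],[3,0,0,0],[0,0,0,0],[0,0,0,0]]}}

```text
clock: 12.05
position: [487.7, 89.0, -18.3]
ee_rot: [-0.447, 0.548, 0.447, 0.548]
contact_force: [0.2, -0.8, -0.0]
gripper_width: -0.1
```

Request:
{"name": "drive_tool", "arguments": {"motion": [[2,0,0,0],[2,0,0,0],[0,0,0,0],[0,0,0,0]]}}

```text
clock: 12.38
position: [487.8, 89.1, -22.2]
ee_rot: [-0.447, 0.548, 0.447, 0.548]
contact_force: [-0.3, -0.3, -0.4]
gripper_width: -0.2
```

Request:
{"name": "drive_tool", "arguments": {"motion": [[2,0,0,0],[1,0,0,0],[0,0,0,0],[0,0,0,0]]}}

```text
clock: 12.72
position: [487.9, 89.1, -25.1]
ee_rot: [-0.447, 0.548, 0.447, 0.548]
contact_force: [0.2, 0.2, 0.8]
gripper_width: 0.1
```

Request:
{"name": "drive_tool", "arguments": {"motion": [[1,0,0,0],[1,0,0,0],[0,0,0,0],[0,0,0,0]]}}

```text
clock: 13.05
position: [487.9, 89.1, -27.0]
ee_rot: [-0.447, 0.548, 0.447, 0.548]
contact_force: [-0.8, -0.2, -0.4]
gripper_width: 0.0
```

Request:
{"name": "drive_tool", "arguments": {"motion": [[1,0,0,0],[1,0,0,0],[0,0,0,0],[0,0,0,0]]}}

```text
clock: 13.38
position: [488.1, 89.2, -27.9]
ee_rot: [-0.447, 0.547, 0.447, 0.548]
contact_force: [-3.2, -0.4, 8.8]
gripper_width: 0.3
```

```bash
python3 - <<'E'
from h import *
p=go(450,-79,40,168.5)
E
```

```text
pos [488.1  89.2 -27.9] jaw 168.5 down [ 0. -0. -1.] j6 -0.71 F [-3.2 -0.4  8.8] w 0.3 t 13.4
turn -0.0 then shift [ -67.9    3.7 -172.4]
```

Request:
{"name": "drive_tool", "arguments": {"motion": [[-30,0,0,0],[-38,0,0,0],[-6,0,0,0],[0,0.6,-28.7,0],[0,0.6,-28.7,0],[0,0.6,-28.7,0],[0,0.6,-28.7,0],[0,0.6,-28.7,0],[0,0.7,-28.9,0],[0,0,0,0]], "grip": 85}}

```text
clock: 14.22
position: [447.8, -82.1, 44.8]
ee_rot: [-0.446, 0.549, 0.446, 0.548]
contact_force: [0.0, -0.1, -0.7]
gripper_width: 84.9
```

Request:
{"name": "drive_tool", "arguments": {"motion": [[0,0,0,0],[20,0,0,0],[20,0,0,0],[15,0,0,0],[8,0,0,0],[4,0,0,0],[0,0,0,0],[0,0,0,0]]}}

```text
clock: 14.88
position: [450.5, -78.6, -21.6]
ee_rot: [-0.448, 0.547, 0.447, 0.548]
contact_force: [-0.3, -0.0, -0.1]
gripper_width: 85.0
```

Request:
{"name": "drive_tool", "arguments": {"motion": [[0,0,0,0],[0,0,0,0],[0,0,0,0],[0,0,0,0],[0,0,0,0],[0,0,0,0]], "grip": 46}}

```text
clock: 15.38
position: [451.0, -78.9, -20.6]
ee_rot: [-0.448, 0.547, 0.446, 0.549]
contact_force: [0.4, 0.7, 6.9]
gripper_width: 49.0
```

Request:
{"name": "drive_tool", "arguments": {"motion": [[-8.5,0,3,0],[-8.5,0,2.9,0],[-7.9,0,4.3,0],[-7.8,0,4.4,0],[0,0,0,0],[0,0,0,0],[0,0,0,0]]}}

```text
clock: 15.97
position: [452.3, -64.6, 10.6]
ee_rot: [-0.447, 0.548, 0.447, 0.548]
contact_force: [-0.2, 0.2, -3.3]
gripper_width: 48.9
```

```bash
python3 - <<'E'
from h import *
p=go()
both((180,140,280,240),(230,210,330,310),4,'b7.png')
E
```

```text
pos [452.3 -64.6  10.6] jaw 168.5 down [-0.001  0.    -1.   ] j6 -0.42 F [-0.2  0.2 -3.3] w 48.9 t 16.0
turn 0 then shift [0. 0. 0.]
```

View pics/b7.png

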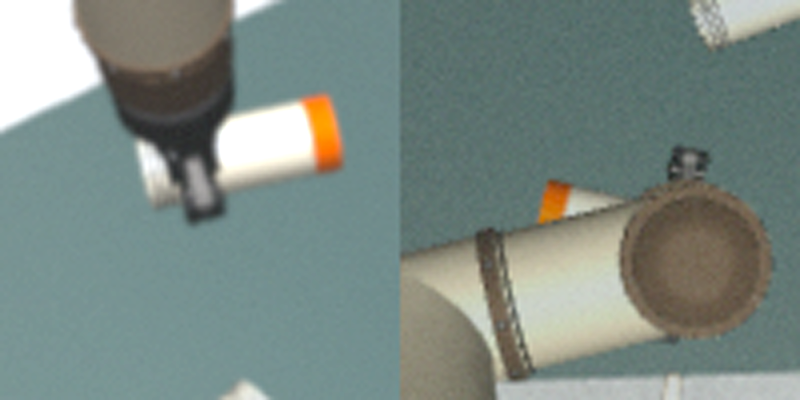

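Fz of -3.3 N is about the full weight, and the foot has shifted upward in the scene view. So the canister is being lifted rigidly rather than pivoting. I'll lower it and loosen the grip gradually so the foot swings down.

Request:
{"name": "drive_tool", "arguments": {"motion": [[8,0,0,0],[8,0,0,0],[0,0,0,0],[0,0,0,0]], "grip": 48.5}}

```text
clock: 16.4
position: [451.8, -65.0, -6.4]
ee_rot: [-0.447, 0.549, 0.448, 0.547]
contact_force: [-0.5, 0.5, -3.1]
gripper_width: 49.0
```

Request:
{"name": "drive_tool", "arguments": {"motion": [[0,0,0,0],[0,0,0,0],[0,0,0,0],[0,0,0,0]], "grip": 49}}

```text
clock: 16.73
position: [452.9, -64.7, -5.1]
ee_rot: [-0.447, 0.548, 0.447, 0.548]
contact_force: [-0.4, 0.4, -3.8]
gripper_width: 49.1
```

```bash
python3 - <<'E'
from h import *
F=[arm.read_state()["contact_force"][2]]
for i in range(6): im=arm.get_image("scene"); F.append(arm.read_state()["contact_force"][2])
s=arm.read_state();print(np.round(F,1),s["wrist_torque"],s["gripper_width"])
cv2.imwrite("pics/x8.png",im[:,:,::-1])
# orange foot centroid
h=cv2.cvtColor(im[140:240,200:300],cv2.COLOR_RGB2HSV); m=cv2.inRange(h,(5,150,120),(20,255,255)); v,u=np.nonzero(m); print(u.mean()+200,v.mean()+140,len(u))
E
```

```text
[-3.8 -3.4 -3.9 -3.1 -3.9 -4.4 -3.3] [-0.28974482  0.05682063 -0.01773561] 49.07912815933573
260.65 174.66 100
```

Request:
{"name": "drive_tool", "arguments": {"motion": [[0,0,0,0],[0,0,0,0],[0,0,0,0],[0,0,0,0]], "grip": 49.4}}

```text
clock: 17.37
position: [452.7, -64.7, -5.3]
ee_rot: [-0.447, 0.548, 0.447, 0.548]
contact_force: [0.4, 0.4, -4.0]
gripper_width: 49.0
```

```bash
cat > q.py <<'E'
from h import *
T=[];F=[]
for i in range(5):
    im=arm.get_image("scene"); s=arm.read_state(); F.append(s["contact_force"]);T.append(s["wrist_torque"])
print("F",np.mean(F,0).round(2),"T",np.mean(T,0).round(3),"w",s["gripper_width"],"z",s["position"])
h=cv2.cvtColor(im[140:240,200:300],cv2.COLOR_RGB2HSV); m=cv2.inRange(h,(5,150,120),(20,255,255)); v,u=np.nonzero(m); print("orange",u.mean()+200,v.mean()+140,len(u))
E
python3 q.py
```

```text
F [-0.12 -0.04 -3.81] T [-0.267  0.071  0.033] w 49.200924398929324 z [452.73227976 -64.73542009  -5.28923316]
orange 260.6732673267327 174.74257425742576 101
```

Request:
{"name": "drive_tool", "arguments": {"motion": [[0,0,0,0],[0,0,0,0],[0,0,0,0],[0,0,0,0]], "grip": 49.8}}

```text
clock: 17.95
position: [453.0, -64.7, -5.2]
ee_rot: [-0.447, 0.548, 0.447, 0.548]
contact_force: [0.0, -0.3, -2.9]
gripper_width: 49.8
```

```bash
python3 q.py
```

```text
F [ 0.42  0.39 -2.71] T [-0.118 -0.015 -0.01 ] w 50.128391241245005 z [452.94004165 -64.70074033  -5.20667296]
orange 261.0430107526882 175.40860215053763 93
```

Request:
{"name": "drive_tool", "arguments": {"motion": [[-4,0,2.1,0],[-4,0,2.1,0],[-4,0,2.2,0],[-4,0,2.3,0],[0,0,0,0],[0,0,0,0]]}}

```text
clock: 18.7
position: [454.9, -55.9, 11.1]
ee_rot: [-0.448, 0.547, 0.447, 0.548]
contact_force: [0.1, -0.2, -3.6]
gripper_width: 50.1
```

```bash
python3 q.py; python3 - <<'E'
from h import *
print(proj("scene",[[475,35,10],[475,35,25],[475,35,55],[471,20,25]]))
both((180,140,280,240),(230,210,330,310),4,'b9.png')
E
```

```text
F [ 0.55  0.3  -2.83] T [-0.158 -0.159 -0.058] w 50.05703924759003 z [454.74551057 -56.19960666  10.71588992]
orange 263.86170212765956 174.8085106382979 94
[[264.8 179. ]
 [264.7 176.9]
 [264.6 172.6]
 [259.2 178. ]]
```

View pics/b9.png

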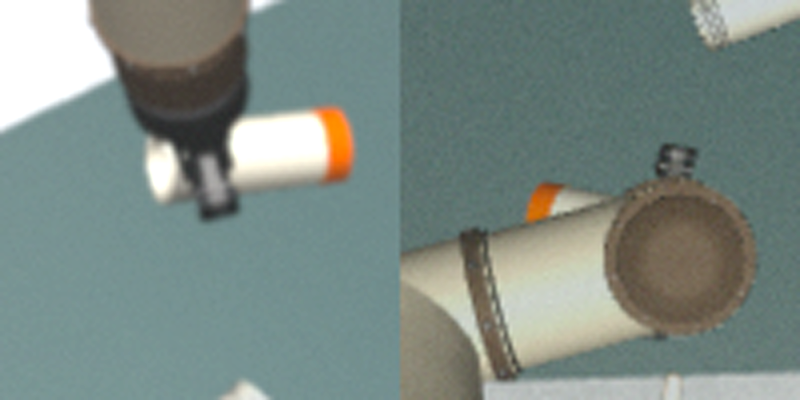

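The canister is now pivoting: the mouth has turned up and the bore is visible at about (165,170) in the crop. I'll continue the arc in stages.

Request:
{"name": "drive_tool", "arguments": {"motion": [[-4.7,0,3.8,0],[-4.7,0,3.8,0],[-4.6,0,3.8,0],[-3.9,0,4.5,0],[-3.9,0,4.5,0],[-3.9,0,4.5,0],[0,0,0,0],[0,0,0,0]]}}

```text
clock: 19.72
position: [459.6, -31.4, 36.7]
ee_rot: [-0.447, 0.547, 0.447, 0.548]
contact_force: [-0.3, 0.1, -3.8]
gripper_width: 49.5
```

```bash
python3 q.py
```

```text
F [ 0.04  0.1  -3.85] T [-0.235  0.053  0.021] w 49.96777194219397 z [459.15829455 -32.01474297  36.16297817]
orange 272.1590909090909 169.6590909090909 88
```

Request:
{"name": "drive_tool", "arguments": {"motion": [[-3.1,0,5.1,0],[-3.1,0,5.1,0],[-3.1,0,5.1,0],[-2.1,0,5.6,0],[-2.1,0,5.6,0],[-2.1,0,5.6,0],[0,0,0,0],[0,0,0,0]]}}

```text
clock: 20.63
position: [466.0, 0.1, 52.1]
ee_rot: [-0.447, 0.547, 0.447, 0.548]
contact_force: [-0.6, -0.1, -4.0]
gripper_width: 49.7
```

```bash
python3 q.py; python3 - <<'E'
from h import *
both((180,140,280,240),(230,210,330,310),4,'b10.png')
E
```

```text
F [-0.19  0.07 -4.  ] T [-0.256  0.08   0.009] w 49.68142468309231 z [465.6315055   -0.62225539  51.83952982]
orange 283.59302325581393 164.93023255813955 86
```

View pics/b10.png

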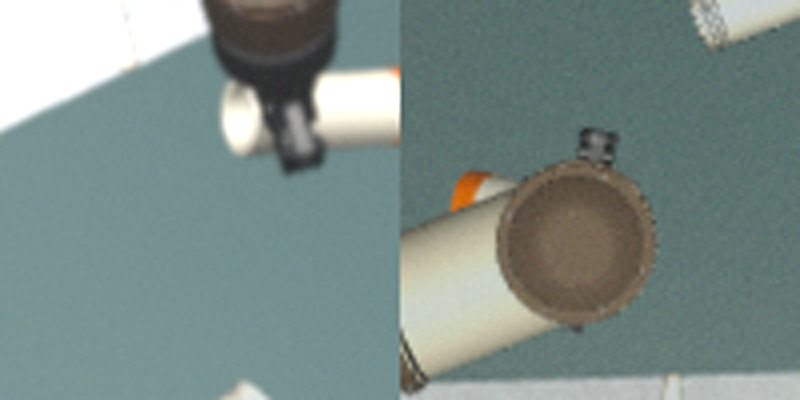

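It is gripped again and being carried, with the foot lifting. I'll lower it at once, then loosen more.

Request:
{"name": "drive_tool", "arguments": {"motion": [[10,0,0,0],[10,0,0,0],[10,0,0,0],[6,0,0,0],[0,0,0,0],[0,0,0,0]]}}

```text
clock: 21.48
position: [466.3, -0.1, 16.3]
ee_rot: [-0.447, 0.547, 0.447, 0.548]
contact_force: [-1.4, 2.4, -1.5]
gripper_width: 49.6
```

```bash
python3 - <<'E'
from h import *
def st(n=6):
    T=[];F=[]
    for i in range(n):
        im=arm.get_image("scene"); s=arm.read_state(); F.append(s["contact_force"]);T.append(s["wrist_torque"])
    print(np.mean(F,0).round(2),np.mean(T,0).round(3),s["gripper_width"],s["position"])
    return im
im=st()
# orange blobs
h=cv2.cvtColor(im,cv2.COLOR_RGB2HSV); m=cv2.inRange(h,(5,150,120),(20,255,255))
n,l,S,c=cv2.connectedComponentsWithStats(m)
for i in range(1,n):
    if S[i][4]>30: print(S[i],c[i].round(1))
for z in(10,20,30,40,50): print(z,proj("scene",[[485,95,z],[480,80,z],[475,60,z]]).tolist())
E
```

```text
[-0.66  2.1  -0.77] [0.54  0.361 0.094] 49.73196508725572 [ 4.66255596e+02 -9.23954668e-02  1.64384488e+01]
[155 152  20  19 294] [164.3 160.9]
[280 162   8  16  86] [283.8 169.4]
[130 167  20  19 300] [139.3 176. ]
[153 209  16  15 104] [160.9 215.7]
[ 372  245   58   58 2453] [400.5 273.4]
[205 266  17  17 120] [213.4 274.2]
10 [[285.5, 172.6], [279.9, 173.5], [272.8, 175.1]]
20 [[285.6, 171.2], [280.0, 172.0], [272.8, 173.7]]
30 [[285.7, 169.7], [280.1, 170.6], [272.8, 172.3]]
40 [[285.8, 168.3], [280.1, 169.1], [272.8, 170.8]]
50 [[285.9, 166.8], [280.2, 167.7], [272.8, 169.3]]
```

Request:
{"name": "drive_tool", "arguments": {"motion": [[-6,0,0,0],[-6,0,0,0],[-4,0,0,0],[0,0,0,0],[0,0,0,0]]}}

```text
clock: 22.2
position: [466.0, -0.4, 32.3]
ee_rot: [-0.447, 0.548, 0.447, 0.548]
contact_force: [0.2, -0.3, -4.2]
gripper_width: 50.0
```

```bash
cat > q.py <<'E'
from h import *
T=[];F=[]
for i in range(4):
    im=arm.get_image("scene"); s=arm.read_state(); F.append(s["contact_force"]);T.append(s["wrist_torque"])
r=R.from_quat(s["ee_rot"]).as_matrix()
print("F",np.mean(F,0).round(2),"Tjaw",(np.mean(T,0)@r[:,1]).round(3),"w",round(s["gripper_width"],2),"p",s["position"].round(1))
h=cv2.cvtColor(im,cv2.COLOR_RGB2HSV); m=cv2.inRange(h,(5,150,120),(20,255,255)); m[:,300:]=0;m[:180,:180]=0
n,l,S,c=cv2.connectedComponentsWithStats(m)
for i in range(1,n):
    if S[i][4]>20: print(S[i],c[i].round(1))
E
python3 q.py
```

```text
F [-0.19  0.01 -4.63] Tjaw 0.226 w 49.79 p [465.6  -0.5  31.8]
[279 161   8  16  80] [283.2 168.2]
[131 180  18   6  81] [139.1 182. ]
[153 209  17  15 105] [161.  215.7]
[205 266  17  17 120] [213.4 274.2]
```

Request:
{"name": "drive_tool", "arguments": {"motion": [[0,0,0,0],[0,0,0,0],[0,0,0,0]], "grip": 50.0}}

```text
clock: 22.65
position: [465.8, -0.4, 31.9]
ee_rot: [-0.447, 0.548, 0.447, 0.548]
contact_force: [0.8, 0.5, -3.7]
gripper_width: 50.0
```

```bash
python3 q.py
```

```text
F [ 0.12  0.03 -3.63] Tjaw 0.219 w 50.22 p [ 4.658e+02 -4.000e-01  3.200e+01]
[279 163   6  16  67] [281.7 170.8]
[131 180  18   6  81] [139.1 182. ]
[153 209  16  15 104] [160.9 215.7]
[205 266  17  17 120] [213.4 274.2]
```

Request:
{"name": "drive_tool", "arguments": {"motion": [[0,0,0,0],[0,0,0,0],[0,0,0,0]], "grip": 50.2}}

```text
clock: 23.1
position: [465.9, -0.3, 32.0]
ee_rot: [-0.447, 0.548, 0.447, 0.548]
contact_force: [-0.1, 0.5, -4.0]
gripper_width: 50.1
```

```bash
python3 q.py|head -2
```

```text
F [-0.15  0.36 -3.68] Tjaw 0.114 w 50.22 p [ 4.659e+02 -3.000e-01  3.200e+01]
[279 163   6  16  67] [281.7 170.8]
```

Request:
{"name": "drive_tool", "arguments": {"motion": [[-4,0,0,0],[-4,0,1,0],[-4,0,1,0],[0,0,0,0],[0,0,0,0],[0,0,0,0]]}}

```text
clock: 23.8
position: [466.2, 1.6, 44.1]
ee_rot: [-0.447, 0.548, 0.447, 0.548]
contact_force: [0.3, -0.0, -3.4]
gripper_width: 50.1
```

```bash
python3 q.py|head -2
```

```text
F [ 0.41  0.23 -3.78] Tjaw 0.163 w 50.49 p [466.1   1.5  43.9]
[276 165   7  15  52] [279.3 172.2]
```

Request:
{"name": "drive_tool", "arguments": {"motion": [[-3,0,3,0],[-3,0,4,0],[-2,0,4,0],[0,0,4,0],[0,0,4,0],[0,0,0,0],[0,0,0,0]]}}

```text
clock: 24.58
position: [470.0, 20.5, 51.9]
ee_rot: [-0.447, 0.548, 0.447, 0.547]
contact_force: [-0.5, -0.5, -4.5]
gripper_width: 50.1
```

```bash
python3 q.py|head -2;python3 - <<'E'
from h import *
both((220,110,320,210),(230,210,330,310),4,'b11.png')
E
```

```text
F [-0.12  0.07 -3.4 ] Tjaw 0.181 w 50.38 p [469.9  20.   51.9]
[281 162   8  17  52] [285.6 169.7]
```

View pics/b11.png

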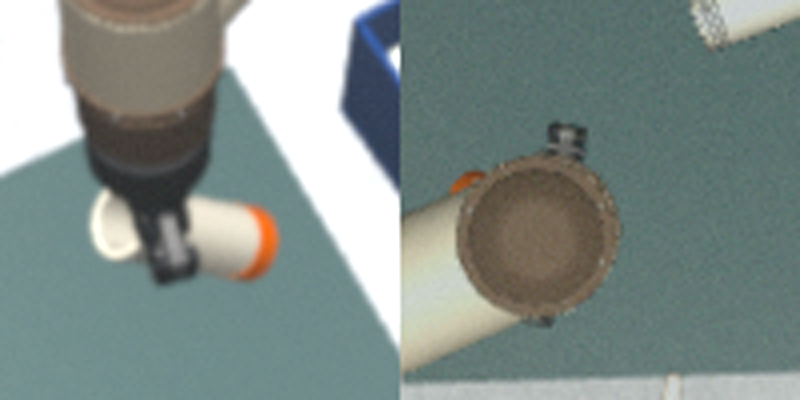

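The can is at roughly 45°: mouth at (115,225), orange foot at (260,240). I'll loosen further.

Request:
{"name": "drive_tool", "arguments": {"motion": [[3,0,0,0],[0,0,0,0],[0,0,0,0],[0,0,0,0]], "grip": 50.4}}

```text
clock: 25.22
position: [470.0, 20.1, 49.0]
ee_rot: [-0.447, 0.548, 0.447, 0.548]
contact_force: [0.1, -1.2, -2.4]
gripper_width: 50.2
```

```bash
python3 q.py|head -2
```

```text
F [-0.57 -0.36 -3.3 ] Tjaw 0.222 w 50.45 p [470.   20.2  49.1]
[280 165   7  15  38] [283.6 172. ]
```

Request:
{"name": "drive_tool", "arguments": {"motion": [[0,0,0,0],[0,0,0,0],[0,0,0,0]], "grip": 50.6}}

```text
clock: 25.67
position: [470.1, 20.3, 49.1]
ee_rot: [-0.447, 0.548, 0.447, 0.548]
contact_force: [-0.5, 0.3, -2.5]
gripper_width: 50.6
```

```bash
python3 q.py|head -2
```

```text
F [-0.51  0.19 -2.68] Tjaw 0.054 w 50.9 p [470.1  20.3  49. ]
[281 165   6  14  36] [283.7 171.8]
```

Request:
{"name": "drive_tool", "arguments": {"motion": [[-2,0,0,0],[-2,0,0,0],[-2,0,0,0],[0,0,0,0],[0,0,0,0]]}}

```text
clock: 26.28
position: [470.5, 20.2, 55.5]
ee_rot: [-0.447, 0.547, 0.447, 0.548]
contact_force: [0.5, -0.9, -0.4]
gripper_width: 50.3
```

```bash
python3 q.py|head -2
```

```text
F [-0.4  -0.68  0.52] Tjaw 0.184 w 50.35 p [470.5  20.2  55.4]
[131 180  18   6  81] [139.1 182. ]
```

Request:
{"name": "drive_tool", "arguments": {"motion": [[-2,0,2,0],[-2,0,3,0],[-2,0,3,0],[0,0,3,0],[0,0,0,0],[0,0,0,0]]}}

```text
clock: 26.98
position: [472.7, 31.5, 61.3]
ee_rot: [-0.447, 0.547, 0.447, 0.548]
contact_force: [-0.3, 0.9, -1.2]
gripper_width: 50.6
```

```bash
python3 q.py|head -2
```

```text
F [-0.21  1.03 -0.07] Tjaw -0.243 w 50.63 p [472.7  31.1  61.3]
[131 180  18   6  81] [139.1 182. ]
```

```bash
python3 - <<'E'
from h import *
both((220,110,320,210),(230,210,330,310),4,'b12.png')
E
```

```text
(no output)
```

View pics/b12.png

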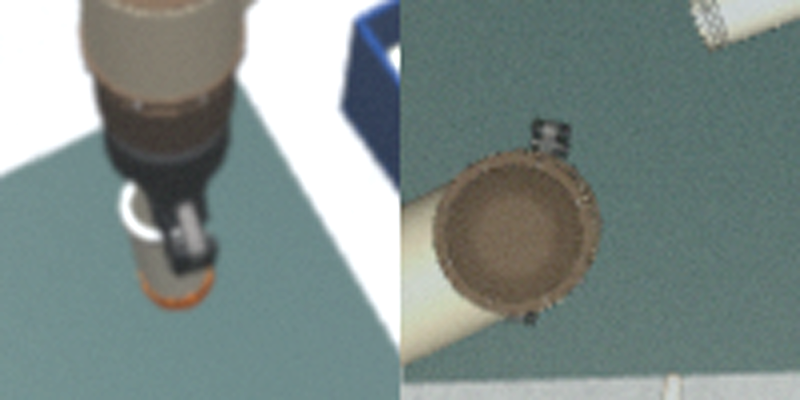

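Canister A is upright: mouth at (155,210), orange foot flat at (177,290). I'll release it and move on to B with the recipe learned: a light grip of about 50.4 and a slow arc.

Request:
{"name": "drive_tool", "arguments": {"motion": [[0,0,0,0],[0,0,0,0],[0,0,0,0],[-10,0,0,0],[-20,0,0,0],[-30,0,0,0],[-30,0,0,0],[0,0,0,0]], "grip": 75}}

```text
clock: 27.95
position: [476.3, 31.8, 156.9]
ee_rot: [-0.45, 0.544, 0.446, 0.551]
contact_force: [-0.3, 1.3, 0.6]
gripper_width: 74.6
```

```bash
python3 - <<'E'
from h import *
a=np.radians(108.9); c=(np.array([655.5,-216])+[613.9,-94.6]+[651.1,-209.6]+[616,-94])/4
g=c+41*np.array([np.cos(a),np.sin(a)]); print(c,g)
go(g[0],g[1],125,18.9)
im=arm.get_image("scene"); h=cv2.cvtColor(im,cv2.COLOR_RGB2HSV)
cv2.imwrite("pics/sA.png",im[:,:,::-1])
# foreshortened white mouth ring / orange foot of A
m=cv2.inRange(h,(5,120,90),(22,255,255)); n,l,S,cc=cv2.connectedComponentsWithStats(m)
for i in range(1,n):
    if S[i][4]>20 and S[i][0]<300: print(S[i],cc[i].round(1))
E
```

```text
[ 634.125 -153.55 ] [ 620.84438585 -114.76050029]
pos [476.3  31.8 156.9] jaw 168.5 down [ 0.012  0.003 -1.   ] j6 -0.61 F [-0.3  1.3  0.6] w 74.6 t 27.9
turn -30.4 then shift [  33.2  -88.9 -185.5]
[154 152  21  19 310] [164.3 161. ]
[  0 159  12  34 230] [  3.7 179. ]
[129 167  21  20 324] [139.2 176.2]
[152 209  18  16 124] [161.1 215.9]
[205 266  18  17 146] [213.3 274.1]
[ 159  321  109   92 3156] [213.8 364.3]
```

Request:
{"name": "drive_tool", "arguments": {"motion": [[0,0,0,-7],[0,0,0,-7],[0,0,0,-7],[0,0,0,-7],[0,0,0,-2.4],[0,0,0,0]], "grip": 80}}

```text
clock: 28.5
position: [471.5, 30.7, 150.0]
ee_rot: [-0.575, 0.412, 0.576, 0.411]
contact_force: [-0.1, 0.4, -0.2]
gripper_width: 79.8
```

Request:
{"name": "drive_tool", "arguments": {"motion": [[0,-12.7,-26.5,0],[0,-12.7,-26.5,0],[0,-12.7,-26.5,0],[0,-12.7,-26.5,0],[0,-12.7,-26.5,0],[0,-12.7,-26.5,0],[0,-12.7,-26.5,0],[0,0,0,0],[0,0,0,0]]}}

```text
clock: 29.25
position: [616.1, -116.8, 149.1]
ee_rot: [-0.574, 0.413, 0.575, 0.412]
contact_force: [-0.9, -1.1, -0.2]
gripper_width: 80.3
```

```bash
python3 - <<'E'
from h import *
go(620.8,-114.8,-22,18.9)
both((220,110,320,210),(240,210,340,310),4,'b13.png')
a=cv2.imread("pics/scene0.png")[200:300,190:270]; b=arm.get_image("scene")[200:300,190:270,::-1]
E
```

```text
pos [ 616.1 -116.8  149.1] jaw -161.3 down [-0.003  0.    -1.   ] j6 0.26 F [-0.9 -1.1 -0.2] w 80.3 t 29.2
turn -0.2 then shift [171.1  -5.5   0.2]
```

View pics/b13.png

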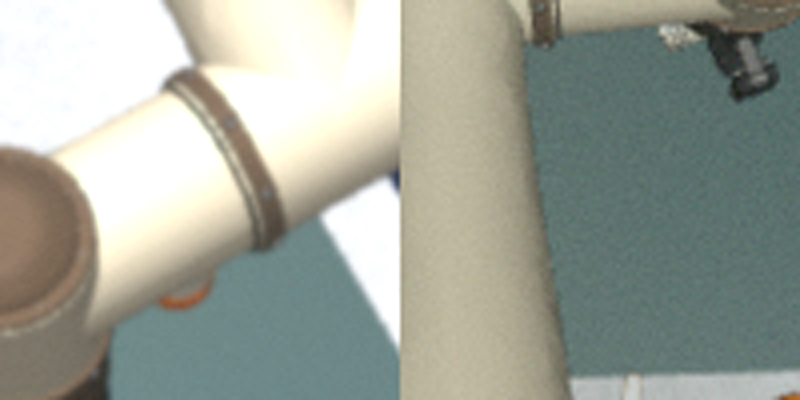

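Request:
{"name": "drive_tool", "arguments": {"motion": [[25,-5.5,0,0],[25,0,0,0],[25,0,0,0],[25,0,0,0],[25,0,0,0],[20,0,0,0],[12,0,0,0],[8,0,0,0],[4,0,0,0],[0,0,0,0]]}}

```text
clock: 30.23
position: [621.6, -113.7, -17.9]
ee_rot: [0.575, -0.411, -0.575, -0.411]
contact_force: [-0.1, 0.0, -0.1]
gripper_width: 80.1
```

Request:
{"name": "drive_tool", "arguments": {"motion": [[0,0,0,0],[0,0,0,0],[0,0,0,0],[0,0,0,0],[0,0,0,0],[0,0,0,0]], "grip": 49.0}}

```text
clock: 30.73
position: [622.8, -114.0, -16.2]
ee_rot: [0.576, -0.411, -0.574, -0.412]
contact_force: [-0.9, 0.6, 6.3]
gripper_width: 49.8
```

```bash
cat > q.py <<'E'
from h import *
T=[];F=[]
for i in range(4):
    im=arm.get_image("scene"); s=arm.read_state(); F.append(s["contact_force"]);T.append(s["wrist_torque"])
r=R.from_quat(s["ee_rot"]).as_matrix()
print("F",np.mean(F,0).round(2),"Tjaw",(np.mean(T,0)@r[:,1]).round(3),"w",round(s["gripper_width"],2),"p",s["position"].round(1))
h=cv2.cvtColor(im,cv2.COLOR_RGB2HSV); m=cv2.inRange(h,(5,150,90),(20,255,255)); m[:,300:]=0;m[:180,:180]=0;m[300:]=0
n,l,S,c=cv2.connectedComponentsWithStats(m)
for i in range(1,n):
    if S[i][4]>8: print(S[i],c[i].round(1))
E
python3 q.py
```

```text
F [-0.91  1.4   6.18] Tjaw -0.396 w 49.96 p [ 622.8 -114.   -16.2]
[131 180  18   6  86] [139.5 182.1]
[153 209  17  15 111] [161.4 216. ]
[205 266  17  17 126] [213.3 274.2]
```

Request:
{"name": "drive_tool", "arguments": {"motion": [[0,0,0,0],[0,0,0,0],[-4,0,-1,0],[-4,0,-1,0],[-4,0,-1,0],[-4,0,-1.5,0],[0,0,0,0],[0,0,0,0]], "grip": 50.0}}

```text
clock: 31.6
position: [622.9, -118.5, -2.0]
ee_rot: [-0.575, 0.411, 0.575, 0.411]
contact_force: [0.1, 0.5, -1.4]
gripper_width: 50.1
```

```bash
python3 q.py
```

```text
F [-0.1  -0.26 -1.86] Tjaw -0.032 w 50.2 p [ 622.9 -118.4   -2.2]
[131 180  18   6  87] [139.4 182.1]
[153 209  17  15 109] [161.3 215.9]
[203 267  17  16 121] [211.  274.9]
```

Request:
{"name": "drive_tool", "arguments": {"motion": [[-4,0,-1.5,0],[-4,0,-1.8,0],[-4,0,-2,0],[-4,0,-2.4,0],[0,0,0,0],[0,0,0,0]], "grip": 50.2}}

```text
clock: 32.3
position: [626.0, -125.8, 14.6]
ee_rot: [0.576, -0.411, -0.575, -0.412]
contact_force: [0.5, 0.7, -1.1]
gripper_width: 49.9
```

```bash
python3 q.py
```

```text
F [ 0.64  0.01 -1.29] Tjaw -0.027 w 49.96 p [ 625.8 -125.5   14.1]
[131 180  18   6  87] [139.4 182.1]
[153 209  17  15 111] [161.4 216. ]
[201 269  17  16 119] [208.8 277.1]
```

Request:
{"name": "drive_tool", "arguments": {"motion": [[-4,0,-2.5,0],[-4,0,-2.8,0],[-4,0,-3,0],[-3.5,0,-3,0],[0,0,0,0],[0,0,0,0]]}}

```text
clock: 33.0
position: [629.5, -136.6, 29.9]
ee_rot: [0.575, -0.411, -0.575, -0.412]
contact_force: [-0.2, 1.0, -1.5]
gripper_width: 50.2
```

```bash
python3 q.py
```

```text
F [ 0.4  -0.43 -1.86] Tjaw -0.025 w 50.17 p [ 629.4 -136.3   29.5]
[131 180  18   6  87] [139.4 182.1]
[153 209  17  15 111] [161.4 216. ]
[200 271  17  15 110] [206.6 279.4]
```

Request:
{"name": "drive_tool", "arguments": {"motion": [[-3.5,0,-3.5,0],[-3.2,0,-3.6,0],[-3,0,-3.6,0],[-2.8,0,-3.8,0],[-2.6,0,-3.9,0],[-2.5,0,-4,0],[0,0,0,0],[0,0,0,0]]}}

```text
clock: 33.87
position: [636.7, -157.9, 47.3]
ee_rot: [0.575, -0.411, -0.575, -0.412]
contact_force: [1.0, 0.6, -2.0]
gripper_width: 50.6
```

```bash
python3 q.py
```

```text
F [ 0.17 -0.69 -1.81] Tjaw 0.063 w 50.23 p [ 636.5 -157.5   47. ]
[131 180  18   6  86] [139.5 182.1]
[153 209  17  15 110] [161.3 216. ]
[197 276  16  14  92] [203.1 283.9]
```

Request:
{"name": "drive_tool", "arguments": {"motion": [[-2.3,0,-4.1,0],[-2.2,0,-4.3,0],[-2,0,-4.3,0],[-1.8,0,-4.4,0],[-1.5,0,-4.5,0],[-1.2,0,-4.5,0],[0,0,0,0],[0,0,0,0]]}}

```text
clock: 34.73
position: [644.8, -182.6, 58.0]
ee_rot: [-0.575, 0.412, 0.575, 0.412]
contact_force: [-0.2, -0.5, -3.6]
gripper_width: 50.2
```

```bash
python3 q.py
```

```text
F [-0.08  0.01 -2.74] Tjaw -0.145 w 50.21 p [ 644.7 -181.9   58. ]
[131 180  18   6  87] [139.4 182.1]
[153 209  17  15 111] [161.4 216. ]
[191 282  17  13  84] [197.3 289.6]
```

Request:
{"name": "drive_tool", "arguments": {"motion": [[0,0,0,0],[0,0,0,0],[0,0,0,0],[0,0,0,0]], "grip": 50.5}}

```text
clock: 35.27
position: [645.0, -182.1, 58.6]
ee_rot: [0.575, -0.411, -0.575, -0.411]
contact_force: [-1.0, 0.5, -0.8]
gripper_width: 50.5
```

```bash
python3 q.py; python3 -c "
from h import *
print(at_z('scene',(197.3,289.6),15),at_z('scene',(199,295),2))"
```

```text
F [-1.04  0.66  0.08] Tjaw -0.369 w 50.27 p [ 645.  -182.1   58.5]
[131 180  18   6  86] [139.5 182.1]
[153 209  17  15 110] [161.3 216. ]
[193 281  17  13  76] [199.3 288.8]
[ 667.7 -260.6   15. ] [ 679.5 -263.3    2. ]
```

Request:
{"name": "drive_tool", "arguments": {"motion": [[-2,0,0,0],[-2,0,0,0],[-2,0,0,0],[0,0,0,0],[0,0,0,0],[0,0,0,0]], "grip": 50.6}}

```text
clock: 35.97
position: [645.0, -182.2, 64.3]
ee_rot: [0.575, -0.411, -0.575, -0.411]
contact_force: [0.4, -0.9, -0.8]
gripper_width: 50.6
```

```bash
python3 q.py
```

```text
F [-0.07  0.08 -0.84] Tjaw -0.097 w 50.55 p [ 645.  -182.2   64.3]
[131 180  18   6  86] [139.5 182.1]
[153 209  17  15 110] [161.3 216. ]
[196 280  16  11  60] [201.9 286.8]
```

Request:
{"name": "drive_tool", "arguments": {"motion": [[-2,0,-2,0],[-2,0,-2,0],[0,0,-2,0],[0,0,0,0],[0,0,0,0],[0,0,0,0]]}}

```text
clock: 36.67
position: [646.9, -187.9, 68.4]
ee_rot: [0.575, -0.411, -0.575, -0.411]
contact_force: [-1.4, 0.4, -0.0]
gripper_width: 50.3
```

```bash
python3 q.py; python3 -c "
from h import *
p=arm.read_state()['position']
print(proj('scene',[[p[0],p[1],5],[p[0]+8,p[1]-25,5],[p[0]+16,p[1]-50,5]]))"
```

```text
F [-0.64  0.04 -0.03] Tjaw -0.124 w 51.07 p [ 646.9 -187.8   68.3]
[131 180  18   6  86] [139.5 182.1]
[153 209  17  15 110] [161.3 216. ]
[197 280  17  10  47] [203.1 286.2]
[[219.7 270.3]
 [212.4 277.4]
 [205.  284.5]]
```

Request:
{"name": "drive_tool", "arguments": {"motion": [[0,0,-4,0],[0,0,-4,0],[0,0,-4,0],[0,0,-4,0],[0,0,0,0],[0,0,0,0]], "grip": 50.4}}

```text
clock: 37.37
position: [653.4, -204.0, 70.4]
ee_rot: [0.577, -0.411, -0.574, -0.411]
contact_force: [-1.0, 0.2, 6.2]
gripper_width: 50.9
```

```bash
python3 q.py|sed -n '1p;4p'
```

```text
F [-1.79  1.21  7.24] Tjaw -0.396 w 50.7 p [ 653.3 -203.8   70.3]
[197 283  15   8  27] [203.3 288.2]
```

Request:
{"name": "drive_tool", "arguments": {"motion": [[0,0,-4,0],[0,0,-4,0],[0,0,-4,0],[0,0,0,0],[0,0,0,0]]}}

```text
clock: 37.98
position: [657.4, -215.6, 70.5]
ee_rot: [0.577, -0.411, -0.574, -0.411]
contact_force: [-0.4, 0.2, 7.7]
gripper_width: 50.6
```

```bash
python3 q.py|sed -n '1p;4p'; python3 -c "
from h import *
p=arm.read_state()['position']
print(proj('scene',[[p[0],p[1],5],[p[0]+8,p[1]-25,5],[p[0]+16,p[1]-50,5]]))"
```

```text
F [-1.2   0.31  7.01] Tjaw -0.216 w 50.56 p [ 657.4 -215.4   70.5]
[199 288   8   4  11] [202.5 290. ]
[[211.9 278.7]
 [204.5 285.8]
 [197.1 293.1]]
```

```bash
python3 - <<'E'
from h import *
both((150,220,250,320),(270,160,370,260),4,'b14.png')
E
```

```text
(no output)
```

View pics/b14.png

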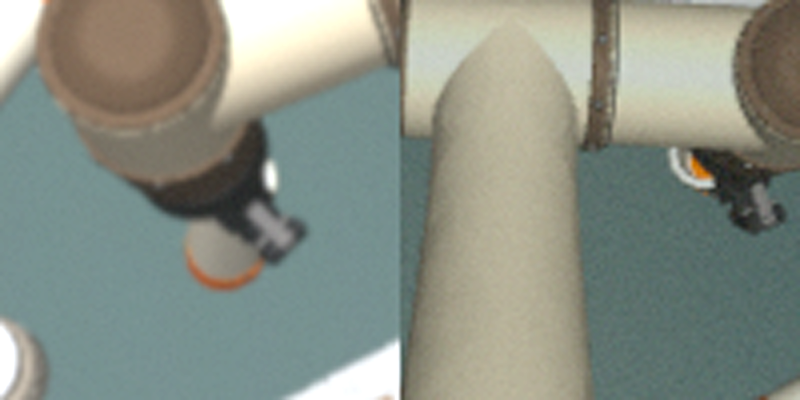

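The top view sees the ring and the orange bore floor at (690,165), and the scene view shows the foot at (225,270). I'll check B's tilt by projecting before releasing it.

```bash
python3 - <<'E'
from h import *
f=at_z("scene",(150+225/4,220+268/4),5); print("foot",f)
print("upright mouth scene crop",(proj("scene",[f[0],f[1],130])-[150,220])*4,"top crop mouth,floor",(proj("top",[[f[0],f[1],130],[f[0],f[1],18]])-[270,160])*4+[400,0])
im=arm.get_image("top"); h=cv2.cvtColor(im,cv2.COLOR_RGB2HSV); m=cv2.inRange(h,(5,150,90),(22,255,255))
n,l,S,c=cv2.connectedComponentsWithStats(m)
for i in range(1,n):
    if S[i][4]>5 and 230<c[i][0]<420 and 160<c[i][1]<330: print(S[i],c[i].round(1))
E
```

```text
foot [ 670.2 -237.8    5. ]
upright mouth scene crop [[198.  231.2]] top crop mouth,floor [[747.6 123.2]
 [720.8 145.6]]
[343 202   4   2   6] [344.5 202.5]
[260 259   9  10  64] [264.2 263.6]
[357 260  12  16  93] [362.6 267.3]
[356 305  19  18 265] [364.8 313.6]
[330 309  19  18 262] [338.9 317.6]
```

Request:
{"name": "drive_tool", "arguments": {"motion": [[-1,0,-4,0],[-1,0,-4,0],[0,0,-4,0],[0,0,-4,0],[0,0,0,0],[0,0,0,0]]}}

```text
clock: 38.83
position: [661.3, -230.0, 69.8]
ee_rot: [0.575, -0.411, -0.575, -0.411]
contact_force: [1.0, -0.2, -0.0]
gripper_width: 50.4
```

```bash
cat > o.py <<'E'
from h import *
im=arm.get_image("top"); h=cv2.cvtColor(im,cv2.COLOR_RGB2HSV); m=cv2.inRange(h,(5,150,90),(22,255,255))
n,l,S,c=cv2.connectedComponentsWithStats(m)
for i in range(1,n):
    if S[i][4]>5 and 230<c[i][0]<420 and 160<c[i][1]<300: print("top",S[i],c[i].round(1),at_z("top",c[i],18))
E
python3 q.py; python3 o.py
```

```text
F [0.41 0.   0.35] Tjaw 0.08 w 50.48 p [ 661.1 -229.5   69.9]
[131 180  18   6  87] [139.4 182.1]
[153 209  12  10  67] [158.7 213.7]
top [260 259   9  10  65] [264.2 263.6] [468.5  37.8  18. ]
top [357 260  12  16  94] [362.6 267.3] [ 448.  -266.1   18. ]
```

Request:
{"name": "drive_tool", "arguments": {"motion": [[0,0,0,0],[0,0,0,0],[0,0,0,0],[-10,0,0,0],[-20,0,0,0],[-30,0,0,0],[-30,0,0,0],[0,0,0,0],[0,0,0,0]], "grip": 80}}

```text
clock: 39.83
position: [662.5, -229.7, 164.0]
ee_rot: [0.577, -0.41, -0.573, -0.412]
contact_force: [-0.4, -0.2, -0.2]
gripper_width: 80.1
```

```bash
python3 - <<'E'
from h import *
go(491.5,-351.4,130,26)
E
python3 o.py
```

```text
pos [ 662.5 -229.7  164. ] jaw -161.1 down [ 0.006 -0.001 -1.   ] j6 0.43 F [-0.4 -0.2 -0.2] w 80.1 t 39.8
turn -7.1 then shift [ 33.  207.2 -34.3]
top [260 259   9  10  65] [264.1 263.5] [468.6  38.2  18. ]
top [357 260  12  16  94] [362.6 267.3] [ 448.  -266.1   18. ]
```

Request:
{"name": "drive_tool", "arguments": {"motion": [[0,0,0,-7.1],[0,29.6,-4.9,0],[0,29.6,-4.9,0],[0,29.6,-4.9,0],[0,29.6,-4.9,0],[0,29.6,-4.9,0],[0,29.6,-4.9,0],[0,29.6,-4.9,0],[0,0,0,0],[0,0,0,0]]}}

```text
clock: 40.72
position: [488.0, -351.5, 159.3]
ee_rot: [-0.598, 0.376, 0.6, 0.376]
contact_force: [-0.0, 0.3, -0.4]
gripper_width: 79.8
```

```bash
python3 - <<'E'
from h import *
go(491.5,-351.4,-20,26)
E
python3 o.py
python3 - <<'E'
from h import *
im=arm.get_image("top"); cv2.imwrite("pics/topB.png",im[:,:,::-1])
# bright off-white blobs in the mat area
h=cv2.cvtColor(im,cv2.COLOR_RGB2HSV); m=cv2.inRange(h,(0,0,150),(40,70,255)); m[:165]=0;m[300:]=0;m[:,:232]=0;m[:,420:]=0
n,l,S,c=cv2.connectedComponentsWithStats(m)
for i in range(1,n):
    if S[i][4]>30: print(S[i],c[i].round(1),at_z("top",c[i],130))
E
```

```text
pos [ 488.  -351.5  159.3] jaw -154.2 down [-0.002  0.001 -1.   ] j6 0.81 F [-0.   0.3 -0.4] w 79.8 t 40.7
turn -0.2 then shift [179.3  -3.4  -1.7]
top [260 259   9  10  64] [264.  263.6] [468.5  38.3  18. ]
```

```bash
python3 - <<'E'
from h import *
for cam,reg in(("top",(232,165,420,300)),("scene",(85,130,345,355))):
    im=arm.get_image(cam); h=cv2.cvtColor(im,cv2.COLOR_RGB2HSV); m=((h[...,2]>135)&(h[...,1]<60)).astype(np.uint8)
    k=np.zeros_like(m);k[reg[1]:reg[3],reg[0]:reg[2]]=1; m*=k
    n,l,S,c=cv2.connectedComponentsWithStats(m)
    for i in range(1,n):
        if S[i][4]>25: print(cam,S[i],c[i].round(1),at_z(cam,c[i],130))
print("B expected upright mouth: top",proj("top",[661,-230,130]),"scene",proj("scene",[661,-230,130]), "A",proj("scene",[470,38,130]))
E
```

```text
top [232 165  10  16 107] [236.3 172.6] [733.3 106.9 130. ]
top [305 165  58   5 184] [332.  166.5] [ 743.  -169.3  130. ]
top [249 167  10   4  26] [253.  168.6] [743.5  58.4 130. ]
top [347 187  17  14  41] [352.8 193.2] [ 663.8 -225.7  130. ]
top [397 186  18  19 274] [405.4 194.7] [ 655.1 -377.1  130. ]
top [ 348  206   56   94 2037] [375.1 242.8] [ 519.9 -282.5  130. ]
top [403 226  17  32 346] [413.3 242. ] [ 518.9 -391.9  130. ]
top [255 256  17  17  69] [263.2 263.7] [470.7  35.8 130. ]
scene [  85  130  186   60 6681] [152.4 153.4] [ 322.8 -208.3  130. ]
scene [ 280  130   65  133 2543] [321.  181.5] [591.3 135.  130. ]
scene [331 131  14  22 192] [338.2 141.8] [516.3 228.5 130. ]
scene [253 151  21  18 159] [263.2 159.3] [469.8  34.8 130. ]
scene [114 193  18   9 101] [121.8 196. ] [ 394.5 -321.6  130. ]
scene [125 214  40  42 690] [144.5 235. ] [ 513.6 -311.1  130. ]
scene [306 219  27  26 402] [319.2 231.5] [702.7  66.4 130. ]
scene [  85  223   56  132 3755] [103.3 310. ] [ 634.8 -464.9  130. ]
scene [ 155  259  190   96 7580] [290.2 318.6] [851.7 -94.1 130. ]
scene [188 263  22  22 221] [199.3 273.7] [ 661.1 -234.2  130. ]
scene [129 298  29  28 604] [142.6 311.3] [ 679.6 -386.1  130. ]
B expected upright mouth: top [[354.3 194.1]] scene [[200.8 272.9]] A [[264.3 158.9]]
```

A and B both stand: the mouth rings give A ≈ (470,35) and B ≈ (661,-231), consistent in both cameras. Now C.

Request:
{"name": "drive_tool", "arguments": {"motion": [[25,-3.4,-1.7,0],[25,0,0,0],[25,0,0,0],[25,0,0,0],[25,0,0,0],[25,0,0,0],[13,0,0,0],[8,0,0,0],[4,0,0,0],[0,0,0,0]]}}

```text
clock: 41.75
position: [493.9, -350.6, -15.6]
ee_rot: [-0.599, 0.375, 0.6, 0.375]
contact_force: [0.4, -1.0, -0.2]
gripper_width: 80.0
```

Request:
{"name": "drive_tool", "arguments": {"motion": [[0,0,0,0],[0,0,0,0],[0,0,0,0],[0,0,0,0],[0,0,0,0],[0,0,0,0]], "grip": 49.0}}

```text
clock: 42.25
position: [494.7, -351.4, -13.3]
ee_rot: [0.601, -0.375, -0.599, -0.375]
contact_force: [-0.4, 1.4, 6.4]
gripper_width: 49.5
```

```bash
python3 q.py
```

```text
F [0.23 1.51 6.21] Tjaw -0.44 w 49.84 p [ 494.7 -351.5  -13.3]
[131 180  18   6  85] [139.5 182. ]
```

Request:
{"name": "drive_tool", "arguments": {"motion": [[0,0,0,0],[0,0,0,0],[-4,0,1,0],[-4,0,1,0],[-4,0,1,0],[-4,0,1.5,0],[0,0,0,0],[0,0,0,0]], "grip": 50.0}}

```text
clock: 43.12
position: [491.4, -346.9, 1.2]
ee_rot: [-0.6, 0.375, 0.6, 0.375]
contact_force: [-0.1, -0.3, -2.7]
gripper_width: 50.4
```

```bash
python3 q.py
```

```text
F [-0.02 -0.65 -2.05] Tjaw 0.174 w 50.2 p [ 491.5 -347.     0.9]
[131 180  16   2  23] [137.1 180.3]
[165 218   5   4  14] [167.1 219.7]
```

Request:
{"name": "drive_tool", "arguments": {"motion": [[-4,0,1.5,0],[-4,0,1.8,0],[-4,0,2,0],[-4,0,2.4,0],[0,0,0,0],[0,0,0,0]], "grip": 50.2}}

```text
clock: 43.82
position: [488.5, -340.1, 17.8]
ee_rot: [0.6, -0.375, -0.599, -0.375]
contact_force: [0.8, -0.4, -1.5]
gripper_width: 50.3
```

```bash
python3 q.py; python3 o.py
```

```text
F [ 0.42 -0.51 -1.57] Tjaw 0.224 w 50.36 p [ 488.5 -340.3   17.2]
[163 212   9   9  47] [167.7 215.5]
top [260 259   9  10  66] [264.1 263.5] [468.7  38.1  18. ]
```

Request:
{"name": "drive_tool", "arguments": {"motion": [[-4,0,2.5,0],[-4,0,2.8,0],[-4,0,3,0],[-3.5,0,3,0],[0,0,0,0],[0,0,0,0]]}}

```text
clock: 44.57
position: [483.2, -329.7, 33.0]
ee_rot: [0.6, -0.375, -0.599, -0.375]
contact_force: [-0.7, -0.7, -1.8]
gripper_width: 50.2
```

```bash
python3 q.py
```

```text
F [-0.12 -0.04 -1.59] Tjaw 0.098 w 50.09 p [ 483.3 -330.    32.6]
[162 205  11  15  73] [168.  211.1]
```

Request:
{"name": "drive_tool", "arguments": {"motion": [[-3.5,0,3.5,0],[-3.2,0,3.6,0],[-3,0,3.6,0],[0,0,0,0],[0,0,0,0]]}}

```text
clock: 45.18
position: [478.7, -320.1, 42.8]
ee_rot: [0.6, -0.375, -0.599, -0.375]
contact_force: [-1.2, -1.0, -1.0]
gripper_width: 50.3
```

```bash
python3 q.py
```

```text
F [-0.03 -0.85 -0.73] Tjaw 0.294 w 50.15 p [ 478.8 -320.4   42.4]
[161 203  13  15  80] [168.5 208.6]
```

Request:
{"name": "drive_tool", "arguments": {"motion": [[-2.8,0,3.8,0],[-2.6,0,3.9,0],[-2.5,0,4,0],[-2.3,0,4.1,0],[0,0,0,0],[0,0,0,0]]}}

```text
clock: 45.88
position: [471.8, -306.0, 53.1]
ee_rot: [0.6, -0.375, -0.599, -0.375]
contact_force: [0.5, -1.1, 1.4]
gripper_width: 50.4
```

```bash
python3 q.py
```

```text
F [ 0.41 -1.59  0.93] Tjaw 0.505 w 50.59 p [ 472.  -306.3   52.7]
[164 201  12  16  63] [171.  207.2]
```

Request:
{"name": "drive_tool", "arguments": {"motion": [[-2.2,0,4.3,0],[-2,0,4.3,0],[-1.8,0,4.4,0],[-1.5,0,4.5,0],[0,0,0,0],[0,0,0,0]]}}

```text
clock: 46.58
position: [464.8, -290.4, 61.4]
ee_rot: [0.601, -0.375, -0.599, -0.375]
contact_force: [0.5, -3.4, 5.7]
gripper_width: 50.1
```

```bash
python3 q.py;python3 o.py;python3 -c "
from h import *
p=arm.read_state()['position'];d=np.array([-.435,.9,0])
print([proj('scene',p*[1,1,0]+[0,0,5]+d*k).tolist() for k in(0,30,60)])"
```

```text
F [ 0.66 -3.17  5.46] Tjaw 1.04 w 50.61 p [ 464.9 -290.6   61.3]
[167 201  10  16  47] [173.2 206.9]
top [260 259   9  10  64] [264.  263.5] [468.6  38.4  18. ]
top [352 276   5   4  11] [353.3 278.1] [ 415.7 -235.7   18. ]
[[[155.9, 228.8]], [[163.2, 220.3]], [[170.3, 211.8]]]
```

Request:
{"name": "drive_tool", "arguments": {"motion": [[-1.5,0,4,0],[-1,0,4,0],[-1,0,4,0],[0,0,4,0],[0,0,0,0],[0,0,0,0]], "grip": 50.4}}

```text
clock: 47.33
position: [458.6, -276.4, 65.8]
ee_rot: [0.602, -0.374, -0.598, -0.374]
contact_force: [1.5, -3.7, 9.8]
gripper_width: 50.0
```

```bash
python3 q.py
```

```text
F [ 0.7  -3.32  9.16] Tjaw 1.029 w 50.37 p [ 458.7 -276.6   65.8]
[171 201   7  14  33] [175.1 206.9]
```

Request:
{"name": "drive_tool", "arguments": {"motion": [[-1,0,4,0],[0,0,4,0],[0,0,4,0],[0,0,0,0],[0,0,0,0]]}}

```text
clock: 47.95
position: [453.9, -265.8, 67.4]
ee_rot: [0.602, -0.374, -0.598, -0.374]
contact_force: [1.5, -2.8, 11.5]
gripper_width: 50.4
```

```bash
python3 q.py;python3 o.py;python3 -c "
from h import *
p=arm.read_state()['position'];d=np.array([-.435,.9,0])
print([proj('scene',p*[1,1,0]+[0,0,5]+d*k).tolist() for k in(0,30,60)])"
```

```text
F [ 0.73 -2.31 12.12] Tjaw 0.875 w 50.78 p [ 454.  -265.9   67.4]
[174 202   5  14  22] [176.5 208.5]
top [260 259   9  10  63] [264.1 263.5] [468.6  38.1  18. ]
[[[162.7, 221.3]], [[169.9, 212.9]], [[176.9, 204.5]]]
```

Request:
{"name": "drive_tool", "arguments": {"motion": [[-1,0,4,0],[-1,0,4,0],[-1,0,4,0],[0,0,4,0],[0,0,0,0],[0,0,0,0]]}}

```text
clock: 48.7
position: [445.4, -250.3, 68.7]
ee_rot: [0.6, -0.374, -0.599, -0.375]
contact_force: [0.5, -0.6, 6.7]
gripper_width: 50.2
```

```bash
python3 q.py;python3 o.py
```

```text
F [ 0.61 -0.53  7.59] Tjaw 0.305 w 50.64 p [ 445.4 -250.4   68.7]
[176 206   3   9  10] [177.6 210.2]
top [260 259   9  10  66] [264.  263.6] [468.4  38.3  18. ]
```

Request:
{"name": "drive_tool", "arguments": {"motion": [[0,0,4,0],[0,0,4,0],[0,0,3,0],[0,0,0,0],[0,0,0,0]]}}

```text
clock: 49.37
position: [440.2, -240.4, 68.1]
ee_rot: [0.6, -0.374, -0.599, -0.375]
contact_force: [1.4, 0.7, 5.9]
gripper_width: 50.5
```

```bash
python3 q.py;python3 o.py
```

```text
Traceback (most recent call last):
  File "q.py", line 4, in <module>
    im=arm.get_image("scene"); s=arm.read_state(); F.append(s["contact_force"]);T.append(s["wrist_torque"])
ValueError: 200 camera calls are used up
Traceback (most recent call last):
  File "o.py", line 2, in <module>
    im=arm.get_image("top"); h=cv2.cvtColor(im,cv2.COLOR_RGB2HSV); m=cv2.inRange(h,(5,150,90),(22,255,255))
ValueError: 200 camera calls are used up
```

The camera allowance is now spent, since my status polls took four frames each. From here I work by force, finger width and the positions already measured. First I finish C by force, as with B.

Request:
{"name": "drive_tool", "arguments": {"motion": [[0,0,3,0],[0,0,0,0],[0,0,0,0]]}}

```text
clock: 49.67
position: [438.9, -237.9, 67.8]
ee_rot: [0.6, -0.375, -0.599, -0.375]
contact_force: [1.0, -0.3, 5.6]
gripper_width: 50.2
```

Request:
{"name": "drive_tool", "arguments": {"motion": [[0,0,3,0],[0,0,0,0],[0,0,0,0]]}}

```text
clock: 49.92
position: [437.4, -235.3, 67.5]
ee_rot: [0.6, -0.375, -0.6, -0.375]
contact_force: [1.5, 0.7, 5.0]
gripper_width: 50.4
```

```bash
python3 - <<'E'
from h import *
s=arm.read_state();r=R.from_quat(s["ee_rot"]).as_matrix()
print(s["contact_force"],s["wrist_torque"]@r[:,1],s["position"])
print(at_z("scene",(171,207),5))
E
```

```text
[1.45294382 0.65701144 4.97179579] 0.3337178738533446 [ 437.38465665 -235.31088465   67.51313017]
[ 426.9 -229.3    5. ]
```

Request:
{"name": "drive_tool", "arguments": {"motion": [[-1,0,3,0],[0,0,0,0],[0,0,0,0]]}}

```text
clock: 50.17
position: [434.7, -232.4, 67.8]
ee_rot: [-0.598, 0.375, 0.6, 0.375]
contact_force: [0.0, 0.6, 0.5]
gripper_width: 50.5
```

Request:
{"name": "drive_tool", "arguments": {"motion": [[-1,0,3,0],[0,0,0,0],[0,0,0,0]]}}

```text
clock: 50.42
position: [433.3, -229.7, 68.7]
ee_rot: [-0.598, 0.375, 0.6, 0.375]
contact_force: [1.0, 0.1, -2.8]
gripper_width: 49.8
```

Request:
{"name": "drive_tool", "arguments": {"motion": [[0,0,3,0],[0,0,0,0],[0,0,0,0]]}}

```text
clock: 50.67
position: [433.0, -227.3, 69.3]
ee_rot: [-0.599, 0.375, 0.6, 0.375]
contact_force: [0.1, 0.0, -2.0]
gripper_width: 50.2
```

```bash
cat > f.py <<'E'
from h import *
s=arm.read_state();r=R.from_quat(s["ee_rot"]).as_matrix()
print("F tool",(s["contact_force"]@r).round(2),"T tool",(s["wrist_torque"]@r).round(2),s["position"].round(1),round(s["gripper_width"],2),round(s["clock"],1))
E
python3 f.py
```

```text
F tool [ 2.   -0.07 -0.01] T tool [ 0.    0.02 -0.01] [ 433.  -227.3   69.3] 50.19 50.7
```

T is about 0 while carrying 2 N, so C hangs vertical under the tool. I'll set it down, release, turn 90° around it and close lightly, which centres it and gives its exact place.

Request:
{"name": "drive_tool", "arguments": {"motion": [[1,0,0,0],[1,0,0,0],[0,0,0,0],[0,0,0,0]]}}

```text
clock: 51.0
position: [433.5, -227.5, 67.8]
ee_rot: [0.6, -0.375, -0.599, -0.375]
contact_force: [-0.1, 0.8, -0.3]
gripper_width: 50.3
```

Request:
{"name": "drive_tool", "arguments": {"motion": [[0,0,0,0],[0,0,0,0],[0,0,0,0],[0,0,0,7],[0,0,0,7],[0,0,0,7],[0,0,0,7],[0,0,0,7],[0,0,0,7],[0,0,0,7]], "grip": 85}}

```text
clock: 51.83
position: [433.6, -227.5, 67.7]
ee_rot: [-0.388, 0.591, 0.388, 0.591]
contact_force: [0.4, 0.1, 0.2]
gripper_width: 85.3
```

Request:
{"name": "drive_tool", "arguments": {"motion": [[0,0,0,7],[0,0,0,7],[0,0,0,7],[0,0,0,7],[0,0,0,7],[0,0,0,6],[0,0,0,0]]}}

```text
clock: 52.42
position: [433.6, -227.5, 67.7]
ee_rot: [-0.158, 0.689, 0.158, 0.689]
contact_force: [0.1, -0.1, 0.4]
gripper_width: 85.0
```

```bash
python3 f.py
```

```text
F tool [-0.4  -0.1   0.01] T tool [-0.02 -0.03  0.01] [ 433.6 -227.5   67.7] 84.96 52.4
```

Request:
{"name": "drive_tool", "arguments": {"motion": [[0,0,0,0],[0,0,0,0],[0,0,0,0],[0,0,0,0],[0,0,0,0],[0,0,0,0]], "grip": 50.5}}

```text
clock: 52.92
position: [433.3, -227.3, 67.5]
ee_rot: [-0.159, 0.689, 0.159, 0.689]
contact_force: [-0.5, 0.7, 0.8]
gripper_width: 50.3
```

```bash
python3 f.py
```

```text
F tool [-0.82  0.83 -0.1 ] T tool [0.04 0.02 0.33] [ 433.3 -227.3   67.5] 50.34 52.9
```

Request:
{"name": "drive_tool", "arguments": {"motion": [[0,0,0,0],[0,0,0,0],[0,0,0,0],[0,0,0,0]], "grip": 46}}

```text
clock: 53.25
position: [433.2, -227.2, 67.8]
ee_rot: [-0.159, 0.689, 0.159, 0.689]
contact_force: [-1.5, 3.0, 5.6]
gripper_width: 47.9
```

```bash
python3 f.py
```

```text
F tool [-5.58  3.39 -0.02] T tool [-0.04  0.04  1.28] [ 433.2 -227.2   67.8] 47.9 53.2
```

Request:
{"name": "drive_tool", "arguments": {"motion": [[0,0,0,0],[0,0,0,0],[0,0,0,0],[0,0,0,0],[-10,0,0,0],[-30,0,0,0],[-40,0,0,0],[-40,0,0,0],[0,0,0,0]], "grip": 85}}

```text
clock: 54.0
position: [438.5, -229.5, 195.8]
ee_rot: [-0.163, 0.684, 0.156, 0.694]
contact_force: [0.9, -0.2, 0.2]
gripper_width: 85.2
```

```bash
python3 f.py; python3 - <<'E'
from h import *
go(661,-232,None,18.9)
E
```

```text
F tool [-0.17 -0.6   0.67] T tool [-0.02 -0.15 -0.1 ] [ 438.5 -229.5  195.8] 85.22 54.0
pos [ 438.5 -229.5  195.8] jaw 116.1 down [ 0.016 -0.006 -1.   ] j6 -0.97 F [ 0.9 -0.2  0.2] w 85.2 t 54.0
turn -82.8 then shift [   3.6 -209.7  -74.5]
```

```bash
python3 - <<'E'
from h import *
go(661.3,-231,68,108.9)
E
```

```text
pos [ 438.5 -229.5  195.8] jaw 116.1 down [ 0.016 -0.006 -1.   ] j6 -0.97 F [ 0.9 -0.2  0.2] w 85.2 t 54.0
turn 7.2 then shift [131.4 -72.2 208.6]
```

Request:
{"name": "drive_tool", "arguments": {"motion": [[0,0,0,7.1],[0,-10.3,30,0],[0,-10.3,30,0],[0,-10.3,30,0],[0,-10.3,30,0],[0,-10.3,30,0],[0,-10.3,30,0],[0,-10.3,30,0],[0,0,0,0],[0,0,0,0]]}}

```text
clock: 54.83
position: [656.2, -227.5, 185.0]
ee_rot: [-0.116, 0.698, 0.116, 0.697]
contact_force: [-0.8, 0.6, 0.4]
gripper_width: 85.3
```

Request:
{"name": "drive_tool", "arguments": {"motion": [[0,0,0,0],[0,0,0,0]]}}

```text
clock: 55.0
position: [654.5, -227.9, 187.6]
ee_rot: [-0.116, 0.698, 0.116, 0.697]
contact_force: [0.2, -0.3, -0.4]
gripper_width: 84.8
```

```bash
python3 - <<'E'
from h import *
go(661.3,-231,68,108.9)
E
```

```text
pos [ 654.5 -227.9  187.6] jaw 108.8 down [-0. -0. -1.] j6 -1.14 F [ 0.2 -0.3 -0.4] w 84.8 t 55.0
turn -0.1 then shift [119.6  -5.1   5.4]
```

Request:
{"name": "drive_tool", "arguments": {"motion": [[0,-5,5.5,0],[0,0,0,0],[30,0,0,0],[20,0,0,0],[20,0,0,0],[20,0,0,0],[20,0,0,0],[10,0,0,0],[0,0,0,0],[0,0,0,0]]}}

```text
clock: 55.83
position: [662.3, -231.0, 67.9]
ee_rot: [-0.116, 0.698, 0.116, 0.698]
contact_force: [0.7, -0.6, 0.2]
gripper_width: 85.2
```

Request:
{"name": "drive_tool", "arguments": {"motion": [[0,0,0,0],[0,0,0,0],[0,0,0,0],[0,0,0,0],[0,0,0,0],[0,0,0,0]], "grip": 50.5}}

```text
clock: 56.33
position: [662.6, -231.0, 68.2]
ee_rot: [-0.116, 0.697, 0.116, 0.698]
contact_force: [-0.5, -1.0, 0.9]
gripper_width: 50.6
```

Request:
{"name": "drive_tool", "arguments": {"motion": [[0,0,0,0],[0,0,0,0],[0,0,0,0]], "grip": 47}}

```text
clock: 56.58
position: [662.9, -231.3, 68.4]
ee_rot: [-0.116, 0.697, 0.116, 0.698]
contact_force: [1.9, -3.1, 3.5]
gripper_width: 48.3
```

```bash
python3 f.py
```

```text
F tool [-3.53 -3.57  0.76] T tool [ 0.03  0.11 -0.76] [ 662.9 -231.3   68.4] 48.28 56.6
```

Request:
{"name": "drive_tool", "arguments": {"motion": [[0,0,0,0],[0,0,0,0],[0,0,0,0],[0,0,0,0],[-10,0,0,0],[-30,0,0,0],[-40,0,0,0],[-40,0,0,0],[0,0,0,0],[0,0,0,0]], "grip": 85}}

```text
clock: 57.42
position: [664.0, -231.0, 192.5]
ee_rot: [-0.117, 0.695, 0.115, 0.7]
contact_force: [0.1, -0.4, -1.1]
gripper_width: 84.8
```

Request:
{"name": "drive_tool", "arguments": {"motion": [[0,0,0,7],[0,0,0,7],[0,0,0,7],[0,0,0,7],[0,0,0,2.4],[0,0,0,0],[0,0,0,0]]}}

```text
clock: 58.0
position: [661.7, -230.5, 186.7]
ee_rot: [0.071, 0.704, -0.07, 0.703]
contact_force: [-0.8, -0.1, -0.8]
gripper_width: 85.0
```

```bash
python3 - <<'E'
from h import *
go(471.5,35,68,78.5)
E
```

```text
pos [ 661.7 -230.5  186.7] jaw 78.5 down [-0.002  0.    -1.   ] j6 -1.67 F [-0.8 -0.1 -0.8] w 85.0 t 58.0
turn 0.0 then shift [ 119.1  222.3 -239.1]
```

Request:
{"name": "drive_tool", "arguments": {"motion": [[0,27.8,-29.9,0],[0,27.8,-29.9,0],[0,27.8,-29.9,0],[0,27.8,-29.9,0],[0,27.8,-29.9,0],[0,27.8,-29.9,0],[0,27.8,-29.9,0],[0,27.7,-29.8,0],[0,0,0,0],[0,0,0,0]]}}

```text
clock: 58.83
position: [471.4, 36.5, 188.0]
ee_rot: [0.069, 0.703, -0.069, 0.704]
contact_force: [-0.5, -1.1, 0.0]
gripper_width: 85.0
```

Request:
{"name": "drive_tool", "arguments": {"motion": [[0,0,0,0],[30,0,0,0],[20,0,0,0],[20,0,0,0],[20,0,0,0],[20,0,0,0],[9,0,0,0],[0,0,0,0],[0,0,0,0]]}}

```text
clock: 59.58
position: [473.1, 34.2, 68.4]
ee_rot: [0.071, 0.704, -0.072, 0.703]
contact_force: [0.3, -0.2, 0.1]
gripper_width: 84.7
```

Request:
{"name": "drive_tool", "arguments": {"motion": [[0,0,0,0],[0,0,0,0],[0,0,0,0],[0,0,0,0],[0,0,0,0],[0,0,0,0]], "grip": 50.5}}

```text
clock: 60.08
position: [472.6, 34.9, 68.9]
ee_rot: [0.071, 0.703, -0.071, 0.704]
contact_force: [0.2, -0.4, 1.0]
gripper_width: 50.5
```

Request:
{"name": "drive_tool", "arguments": {"motion": [[0,0,0,0],[0,0,0,0],[0,0,0,0]], "grip": 47}}

```text
clock: 60.33
position: [472.7, 34.9, 69.3]
ee_rot: [0.071, 0.703, -0.071, 0.704]
contact_force: [-0.1, -0.6, 5.0]
gripper_width: 48.7
```

```bash
python3 f.py
```

```text
F tool [-5.05 -0.6   0.04] T tool [-0.11  0.32 -0.39] [472.7  34.9  69.3] 48.7 60.3
```

A ≈ (473.4,34.7), B ≈ (661.6,-231.4) and C ≈ (433.4,-227.4) in tool coordinates. All three are upright: each stopped the fingers at about 48 mm at mouth height. Next is the first tube.

Request:
{"name": "drive_tool", "arguments": {"motion": [[0,0,0,0],[0,0,0,0],[0,0,0,0],[0,0,0,0],[-10,0,0,0],[-30,0,0,0],[-40,0,0,0],[-40,0,0,0],[-20,0,0,0],[0,0,0,0]], "grip": 85}}

```text
clock: 61.17
position: [475.6, 35.8, 214.1]
ee_rot: [0.072, 0.7, -0.069, 0.707]
contact_force: [0.9, -0.4, 0.1]
gripper_width: 84.9
```

Request:
{"name": "drive_tool", "arguments": {"motion": [[0,0,0,-7],[0,0,0,-7],[0,0,0,-7],[0,0,0,-7],[0,0,0,-7],[0,0,0,-7],[0,0,0,-7],[0,0,0,-7],[0,0,0,-7],[0,0,0,-7]], "grip": 52}}

```text
clock: 62.0
position: [471.8, 34.8, 207.5]
ee_rot: [-0.347, 0.617, 0.347, 0.615]
contact_force: [1.0, 0.1, 0.2]
gripper_width: 51.9
```

Request:
{"name": "drive_tool", "arguments": {"motion": [[0,0,0,-7],[0,0,0,-7],[0,0,0,-7],[0,0,0,-7],[0,0,0,-6.5],[0,0,0,0],[0,0,0,0]]}}

```text
clock: 62.58
position: [472.0, 34.9, 207.8]
ee_rot: [-0.512, 0.488, 0.512, 0.487]
contact_force: [-0.1, 0.1, -0.7]
gripper_width: 51.8
```

```bash
python3 - <<'E'
from h import *
go(467.6,241.3,60,3)
E
```

```text
pos [472.   34.9 207.8] jaw -177.2 down [-0.001 -0.    -1.   ] j6 -0.37 F [-0.1  0.1 -0.7] w 51.8 t 62.6
turn -0.2 then shift [147.7  -6.6 206.4]
```

Request:
{"name": "drive_tool", "arguments": {"motion": [[0,-0.9,29.5,0],[0,-0.9,29.5,0],[0,-0.9,29.5,0],[0,-0.9,29.5,0],[0,-1,29.5,0],[0,-1,29.5,0],[0,-1,29.4,0],[0,0,0,0],[0,0,0,0],[0,0,0,0]]}}

```text
clock: 63.42
position: [467.9, 241.0, 208.0]
ee_rot: [-0.512, 0.488, 0.513, 0.487]
contact_force: [-0.4, -0.3, 0.0]
gripper_width: 52.1
```

```bash
python3 - <<'E'
from h import *
go(467.6,241.3,60,3)
E
```

```text
pos [467.9 241.  208. ] jaw -177.1 down [-0.001 -0.001 -1.   ] j6 -0.73 F [-0.4 -0.3  0. ] w 52.1 t 63.4
turn -0.1 then shift [1.48e+02 1.00e-01 5.00e-01]
```

Request:
{"name": "drive_tool", "arguments": {"motion": [[25,0,0,0],[25,0,0,0],[25,0,0,0],[20,0,0,0],[15,0,0,0],[10,0,0,0],[10,0,0,0],[0,0,0,0],[0,0,0,0]]}}

```text
clock: 64.17
position: [468.6, 241.0, 78.7]
ee_rot: [0.513, -0.487, -0.513, -0.487]
contact_force: [-0.4, 0.4, 0.8]
gripper_width: 51.8
```

Request:
{"name": "drive_tool", "arguments": {"motion": [[6,0,0,0],[6,0,0,0],[5,0,0,0],[0,0,0,0],[0,0,0,0]]}}

```text
clock: 64.58
position: [468.2, 241.3, 61.2]
ee_rot: [0.513, -0.487, -0.513, -0.487]
contact_force: [0.3, 0.0, -0.7]
gripper_width: 52.0
```

Request:
{"name": "drive_tool", "arguments": {"motion": [[0,0,0,0],[0,0,0,0],[0,0,0,0],[0,0,0,0],[0,0,0,0]], "grip": 20}}

```text
clock: 65.0
position: [468.7, 241.7, 62.0]
ee_rot: [0.513, -0.486, -0.513, -0.487]
contact_force: [0.6, -0.0, 2.2]
gripper_width: 24.6
```

```bash
python3 f.py
```

```text
F tool [-2.18 -0.61 -0.04] T tool [ 0.01 -0.1  -0.09] [468.7 241.7  62. ] 24.61 65.0
```

Request:
{"name": "drive_tool", "arguments": {"motion": [[-5,0,0,0],[-10,0,0,0],[-20,0,0,0],[-25,0,0,0],[-30,0,0,0],[-30,0,0,0],[-30,0,0,0],[0,0,0,0],[0,0,0,0]]}}

```text
clock: 65.75
position: [468.9, 242.0, 214.2]
ee_rot: [0.513, -0.485, -0.513, -0.489]
contact_force: [-0.5, -0.4, -1.1]
gripper_width: 24.3
```

```bash
python3 f.py; python3 - <<'E'
from h import *
go(473.4,34.7,None,None)
E
```

```text
F tool [ 1.08  0.54 -0.4 ] T tool [0.03 0.01 0.07] [468.9 242.  214.2] 24.31 65.8
pos [468.9 242.  214.2] jaw -177.0 down [ 0.004  0.004 -1.   ] j6 -0.73 F [-0.5 -0.4 -1.1] w 24.3 t 65.8
turn 0 then shift [  -0.8    6.2 -207.3]
```

Request:
{"name": "drive_tool", "arguments": {"motion": [[0,0.7,-26,0],[0,0.7,-26,0],[0,0.7,-26,0],[0,0.8,-26,0],[0,0.8,-26,0],[0,0.8,-26,0],[0,0.8,-26,0],[0,0.8,-25,0],[0,0,0,0],[0,0,0,0]]}}

```text
clock: 66.58
position: [472.0, 33.1, 210.6]
ee_rot: [-0.512, 0.488, 0.513, 0.487]
contact_force: [0.1, -0.3, -0.7]
gripper_width: 24.4
```

Request:
{"name": "drive_tool", "arguments": {"motion": [[0,0,0,0],[0,0,0,0]]}}

```text
clock: 66.75
position: [472.7, 34.9, 211.1]
ee_rot: [-0.513, 0.487, 0.513, 0.486]
contact_force: [0.5, -0.5, -0.5]
gripper_width: 24.5
```

```bash
python3 f.py; python3 - <<'E'
from h import *
go(473.4,34.7,None,None)
E
```

```text
F tool [ 0.52 -0.48 -0.51] T tool [ 0.03 -0.04 -0.  ] [472.7  34.9 211.1] 24.49 66.8
pos [472.7  34.9 211.1] jaw -177.0 down [-0.001 -0.    -1.   ] j6 -0.36 F [ 0.5 -0.5 -0.5] w 24.5 t 66.8
turn 0 then shift [-0.  -0.7 -0.2]
```

Request:
{"name": "drive_tool", "arguments": {"motion": [[12,-0.7,0,0],[12,0,0,0],[4,0,0,0],[4,0,0,0],[4,0,0,0],[4,0,0,0],[0,0,0,0],[0,0,0,0]]}}

```text
clock: 67.42
position: [473.7, 34.4, 171.6]
ee_rot: [0.513, -0.487, -0.513, -0.487]
contact_force: [0.2, 1.0, -0.8]
gripper_width: 24.7
```

```bash
python3 f.py
```

```text
F tool [ 0.78 -0.28  0.99] T tool [-0.02 -0.03  0.02] [473.7  34.4 171.6] 24.65 67.4
```

Request:
{"name": "drive_tool", "arguments": {"motion": [[8,0,0,0],[8,0,0,0],[8,0,0,0],[8,0,0,0],[8,0,0,0],[0,0,0,0],[0,0,0,0]]}}

```text
clock: 68.0
position: [473.3, 34.2, 130.9]
ee_rot: [-0.513, 0.487, 0.513, 0.486]
contact_force: [0.2, 0.2, -1.0]
gripper_width: 24.4
```

```bash
python3 f.py
```

```text
F tool [ 1.02 -0.21  0.23] T tool [-0.04  0.03 -0.04] [473.3  34.2 130.9] 24.44 68.0
```

Request:
{"name": "drive_tool", "arguments": {"motion": [[6,0,0,0],[6,0,0,0],[6,0,0,0],[4,0,0,0],[0,0,0,0],[0,0,0,0]]}}

```text
clock: 68.5
position: [473.5, 34.3, 109.2]
ee_rot: [-0.513, 0.487, 0.513, 0.487]
contact_force: [0.4, 0.8, -0.2]
gripper_width: 24.5
```

```bash
python3 f.py
```

```text
F tool [ 0.24 -0.46  0.77] T tool [ 0.01  0.01 -0.01] [473.5  34.3 109.2] 24.46 68.5
```

Request:
{"name": "drive_tool", "arguments": {"motion": [[0,0,0,0],[0,0,0,0],[0,0,0,0],[0,0,0,0],[-10,0,0,0],[-30,0,0,0],[-30,0,0,0],[-30,0,0,0],[0,0,0,0],[0,0,0,0]], "grip": 52}}

```text
clock: 69.33
position: [474.6, 34.8, 211.5]
ee_rot: [0.513, -0.485, -0.512, -0.489]
contact_force: [-1.1, -1.0, -1.0]
gripper_width: 51.7
```

```bash
python3 f.py; python3 - <<'E'
from h import *
go(465.4,286.3,None,None)
E
```

```text
F tool [ 0.96  1.13 -0.97] T tool [ 0.   -0.02  0.03] [474.6  34.8 211.5] 51.71 69.3
pos [474.6  34.8 211.5] jaw -177.0 down [ 0.005  0.002 -1.   ] j6 -0.36 F [-1.1 -1.  -1. ] w 51.7 t 69.3
turn 0 then shift [  0.5  -3.8 251.6]
```

Request:
{"name": "drive_tool", "arguments": {"motion": [[0,-0.6,31.5,0],[0,-0.6,31.5,0],[0,-0.6,31.5,0],[0,-0.6,31.5,0],[0,-0.6,31.5,0],[0,-0.6,31.5,0],[0,-0.6,31.5,0],[0,-0.6,31.5,0],[0,0,0,0],[0,0,0,0]]}}

```text
clock: 70.17
position: [464.4, 287.1, 207.6]
ee_rot: [-0.513, 0.488, 0.513, 0.485]
contact_force: [-0.5, 0.2, 0.8]
gripper_width: 51.7
```

```bash
python3 - <<'E'
from h import *
go(465.6,286.4,61,3)
E
```

```text
pos [464.4 287.1 207.6] jaw -176.9 down [-0.003 -0.002 -1.   ] j6 -0.8 F [-0.5  0.2  0.8] w 51.7 t 70.2
turn 0.1 then shift [146.6  -1.5  -0.4]
```

Request:
{"name": "drive_tool", "arguments": {"motion": [[25,0,0,0],[25,0,0,0],[25,0,0,0],[20,0,0,0],[15,0,0,0],[10,0,0,0],[10,0,0,0],[0,0,0,0],[0,0,0,0]]}}

```text
clock: 70.92
position: [465.5, 285.9, 79.5]
ee_rot: [0.513, -0.487, -0.513, -0.487]
contact_force: [-0.3, -0.1, 0.1]
gripper_width: 52.0
```

Request:
{"name": "drive_tool", "arguments": {"motion": [[6,0,0,0],[6,0,0,0],[5,0,0,0],[0,0,0,0],[0,0,0,0]]}}

```text
clock: 71.33
position: [465.3, 286.2, 62.3]
ee_rot: [0.513, -0.487, -0.513, -0.487]
contact_force: [-0.6, -0.4, 0.6]
gripper_width: 52.0
```

Request:
{"name": "drive_tool", "arguments": {"motion": [[0,0,0,0],[0,0,0,0],[0,0,0,0],[0,0,0,0],[0,0,0,0]], "grip": 20}}

```text
clock: 71.75
position: [465.8, 286.6, 63.0]
ee_rot: [0.513, -0.486, -0.513, -0.487]
contact_force: [0.3, 0.2, 1.9]
gripper_width: 24.3
```

Request:
{"name": "drive_tool", "arguments": {"motion": [[-5,0,0,0],[-10,0,0,0],[-20,0,0,0],[-25,0,0,0],[-30,0,0,0],[-30,0,0,0],[-30,0,0,0],[0,0,0,0],[0,0,0,0],[0,0,0,0]]}}

```text
clock: 72.58
position: [464.8, 285.9, 212.4]
ee_rot: [-0.512, 0.487, 0.513, 0.487]
contact_force: [0.1, 0.0, -0.9]
gripper_width: 24.6
```

```bash
python3 f.py; python3 - <<'E'
from h import *
go(433.4,-227.4,None,None)
E
```

```text
F tool [ 0.94 -0.11  0.02] T tool [-0.02 -0.01  0.02] [464.8 285.9 212.4] 24.64 72.6
pos [464.8 285.9 212.4] jaw -177.1 down [-0.001  0.    -1.   ] j6 -0.8 F [ 0.1  0.  -0.9] w 24.6 t 72.6
turn 0 then shift [  -0.    57.7 -511. ]
```

Request:
{"name": "drive_tool", "arguments": {"motion": [[0,4.1,-36.5,0],[0,4.1,-36.5,0],[0,4.1,-36.5,0],[0,4.1,-36.5,0],[0,4.1,-36.5,0],[0,4.1,-36.5,0],[0,4.1,-36.5,0],[0,4.1,-36.5,0],[0,4.1,-36.5,0],[0,4.1,-36.5,0]]}}

```text
clock: 73.42
position: [441.7, -82.1, 211.3]
ee_rot: [-0.512, 0.488, 0.514, 0.486]
contact_force: [1.0, -0.3, -0.7]
gripper_width: 24.3
```

Request:
{"name": "drive_tool", "arguments": {"motion": [[0,4.1,-36.5,0],[0,4.1,-36.5,0],[0,4.2,-36.5,0],[0,4.2,-36.5,0],[0,0,0,0],[0,0,0,0],[0,0,0,0],[0,0,0,0]]}}

```text
clock: 74.08
position: [433.9, -226.1, 211.8]
ee_rot: [-0.512, 0.487, 0.514, 0.486]
contact_force: [-0.5, -0.4, -0.7]
gripper_width: 24.3
```

```bash
python3 - <<'E'
from h import *
go(433.4,-227.4,None,None)
E
```

```text
pos [ 433.9 -226.1  211.8] jaw -177.0 down [-0.002  0.001 -1.   ] j6 0.2 F [-0.5 -0.4 -0.7] w 24.3 t 74.1
turn 0 then shift [ 0.   0.6 -1.2]
```

Request:
{"name": "drive_tool", "arguments": {"motion": [[12,0.5,-1.2,0],[12,0,0,0],[4,0,0,0],[4,0,0,0],[4,0,0,0],[4,0,0,0],[0,0,0,0],[0,0,0,0]]}}

```text
clock: 74.75
position: [433.8, -228.0, 172.4]
ee_rot: [-0.513, 0.487, 0.513, 0.487]
contact_force: [-0.5, 1.4, -1.3]
gripper_width: 24.4
```

```bash
python3 f.py
```

```text
F tool [1.26 0.47 1.44] T tool [ 0.01 -0.18  0.06] [ 433.8 -228.   172.4] 24.43 74.8
```

Request:
{"name": "drive_tool", "arguments": {"motion": [[5,0,0,0],[5,0,0,0],[5,0,0,0],[0,0,0,0],[0,0,0,0]]}}

```text
clock: 75.17
position: [433.4, -228.2, 156.9]
ee_rot: [-0.512, 0.487, 0.513, 0.487]
contact_force: [-1.3, -0.2, -1.2]
gripper_width: 24.2
```

```bash
python3 f.py
```

```text
F tool [ 1.15  1.27 -0.18] T tool [ 0.01 -0.23  0.09] [ 433.4 -228.2  156.9] 24.16 75.2
```

Request:
{"name": "drive_tool", "arguments": {"motion": [[8,0,0,0],[8,0,0,0],[8,0,0,0],[8,0,0,0],[8,0,0,0],[8,0,0,0],[0,0,0,0],[0,0,0,0]]}}

```text
clock: 75.83
position: [433.3, -228.1, 108.7]
ee_rot: [-0.512, 0.487, 0.513, 0.487]
contact_force: [-0.3, 1.2, -0.9]
gripper_width: 24.5
```

```bash
python3 f.py
```

```text
F tool [0.92 0.21 1.25] T tool [-0.03 -0.33  0.16] [ 433.3 -228.1  108.7] 24.52 75.8
```

Request:
{"name": "drive_tool", "arguments": {"motion": [[0,0,0,0],[0,0,0,0],[0,0,0,0],[0,0,0,0],[-10,0,0,0],[-30,0,0,0],[-30,0,0,0],[-30,0,0,0],[0,0,0,0],[0,0,0,0]], "grip": 52}}

```text
clock: 76.67
position: [435.1, -228.5, 211.7]
ee_rot: [0.514, -0.486, -0.511, -0.488]
contact_force: [-0.6, 0.3, -1.0]
gripper_width: 52.0
```

```bash
python3 - <<'E'
from h import *
go(463,331.4,None,None)
E
```

```text
pos [ 435.1 -228.5  211.7] jaw -177.0 down [ 0.006 -0.001 -1.   ] j6 0.2 F [-0.6  0.3 -1. ] w 52.0 t 76.7
turn 0 then shift [-4.000e-01 -5.690e+01  5.577e+02]
```

Request:
{"name": "drive_tool", "arguments": {"motion": [[0,-3.9,37.2,0],[0,-3.9,37.2,0],[0,-3.9,37.2,0],[0,-3.9,37.2,0],[0,-3.9,37.2,0],[0,-3.9,37.2,0],[0,-3.9,37.2,0],[0,-3.9,37.2,0],[0,-3.9,37.2,0],[0,-3.9,37.2,0]]}}

```text
clock: 77.5
position: [452.5, 146.8, 208.5]
ee_rot: [-0.513, 0.487, 0.513, 0.486]
contact_force: [0.5, -0.3, -0.9]
gripper_width: 51.9
```

Request:
{"name": "drive_tool", "arguments": {"motion": [[0,-3.9,37.2,0],[0,-3.9,37.2,0],[0,-3.9,37.2,0],[0,-3.9,37.2,0],[0,-3.9,37.2,0],[0,0,0,0],[0,0,0,0],[0,0,0,0],[0,0,0,0]]}}

```text
clock: 78.25
position: [463.1, 330.8, 208.9]
ee_rot: [0.513, -0.488, -0.513, -0.487]
contact_force: [-0.1, -0.2, 0.3]
gripper_width: 51.9
```

```bash
python3 - <<'E'
from h import *
go(463.2,331.4,61,3)
E
```

```text
pos [463.1 330.8 208.9] jaw -177.1 down [-0.001 -0.001 -1.   ] j6 -0.85 F [-0.1 -0.2  0.3] w 51.9 t 78.2
turn -0.1 then shift [147.9  -0.3   0.8]
```

Request:
{"name": "drive_tool", "arguments": {"motion": [[25,0,0.6,0],[25,0,0,0],[25,0,0,0],[20,0,0,0],[15,0,0,0],[10,0,0,0],[10,0,0,0],[0,0,0,0],[0,0,0,0]]}}

```text
clock: 79.0
position: [463.7, 332.3, 79.8]
ee_rot: [0.513, -0.487, -0.513, -0.487]
contact_force: [0.1, 0.3, 0.7]
gripper_width: 51.9
```

Request:
{"name": "drive_tool", "arguments": {"motion": [[6,0,0,0],[6,0,0,0],[6,0,0,0],[0,0,0,0],[0,0,0,0]]}}

```text
clock: 79.42
position: [463.2, 332.5, 61.1]
ee_rot: [0.513, -0.487, -0.513, -0.487]
contact_force: [-0.6, 0.9, -0.0]
gripper_width: 52.0
```

Request:
{"name": "drive_tool", "arguments": {"motion": [[0,0,0,0],[0,0,0,0],[0,0,0,0],[0,0,0,0],[0,0,0,0]], "grip": 20}}

```text
clock: 79.83
position: [463.7, 332.9, 62.0]
ee_rot: [0.513, -0.486, -0.513, -0.487]
contact_force: [-0.4, 0.2, 1.8]
gripper_width: 24.2
```

Request:
{"name": "drive_tool", "arguments": {"motion": [[-5,0,0,0],[-10,0,0,0],[-20,0,0,0],[-25,0,0,0],[-30,0,0,0],[-30,0,0,0],[-30,0,0,0],[0,0,0,0],[0,0,0,0],[0,0,0,0]]}}

```text
clock: 80.67
position: [462.8, 332.3, 211.5]
ee_rot: [-0.512, 0.487, 0.513, 0.487]
contact_force: [0.1, 0.2, -1.2]
gripper_width: 24.4
```

```bash
python3 f.py; python3 - <<'E'
from h import *
go(661.6,-231.4,None,None)
E
```

```text
F tool [ 1.19 -0.16  0.23] T tool [-0.03 -0.05 -0.01] [462.8 332.3 211.5] 24.44 80.7
pos [462.8 332.3 211.5] jaw -177.1 down [-0.001  0.    -1.   ] j6 -0.85 F [ 0.1  0.2 -1.2] w 24.4 t 80.7
turn 0 then shift [-2.000e-01 -1.695e+02 -5.731e+02]
```

Request:
{"name": "drive_tool", "arguments": {"motion": [[0,1.8,-35.3,0],[0,1.8,-35.3,0],[0,1.8,-35.3,0],[0,1.8,-35.3,0],[0,1.8,-35.3,0],[0,1.7,-35.2,0]]}}

```text
clock: 81.17
position: [462.3, 118.6, 210.1]
ee_rot: [-0.512, 0.488, 0.513, 0.486]
contact_force: [0.6, 0.7, -0.7]
gripper_width: 24.3
```

Request:
{"name": "drive_tool", "arguments": {"motion": [[0,-18,-36.1,0],[0,-18,-36.1,0],[0,-18,-36.1,0],[0,-18,-36.1,0],[0,-18,-36.1,0],[0,-18,-36.1,0],[0,-18,-36.1,0],[0,-18,-36.1,0],[0,-18,-36.1,0],[0,-18,-36.1,0]]}}

```text
clock: 82.0
position: [661.8, -232.3, 209.2]
ee_rot: [-0.511, 0.488, 0.514, 0.486]
contact_force: [1.3, 1.4, -1.1]
gripper_width: 24.6
```

Request:
{"name": "drive_tool", "arguments": {"motion": [[0,0,0,0],[0,0,0,0],[0,0,0,0],[0,0,0,0]]}}

```text
clock: 82.33
position: [661.4, -229.5, 210.9]
ee_rot: [-0.513, 0.487, 0.514, 0.486]
contact_force: [-0.1, -0.2, 0.5]
gripper_width: 24.6
```

```bash
python3 - <<'E'
from h import *
go(661.6,-230.6,None,None)
E
```

```text
pos [ 661.4 -229.5  210.9] jaw -177.0 down [-0.002  0.    -1.   ] j6 0.16 F [-0.1 -0.2  0.5] w 24.6 t 82.3
turn 0 then shift [-0.  -0.2 -1.1]
```

Request:
{"name": "drive_tool", "arguments": {"motion": [[12,0,-1,0],[12,0,0,0],[4,0,0,0],[4,0,0,0],[4,0,0,0],[4,0,0,0],[0,0,0,0],[0,0,0,0]]}}

```text
clock: 83.0
position: [662.1, -231.5, 171.6]
ee_rot: [0.513, -0.487, -0.513, -0.487]
contact_force: [0.3, -0.7, -0.3]
gripper_width: 24.7
```

Request:
{"name": "drive_tool", "arguments": {"motion": [[5,0,0,0],[5,0,0,0],[5,0,0,0],[0,0,0,0],[0,0,0,0]]}}

```text
clock: 83.42
position: [661.8, -231.5, 155.8]
ee_rot: [-0.512, 0.487, 0.513, 0.487]
contact_force: [0.5, 0.4, -0.6]
gripper_width: 24.5
```

```bash
python3 f.py
```

```text
F tool [ 0.56 -0.55  0.39] T tool [-0.   -0.05 -0.03] [ 661.8 -231.5  155.8] 24.47 83.4
```

Request:
{"name": "drive_tool", "arguments": {"motion": [[8,0,0,0],[8,0,0,0],[8,0,0,0],[8,0,0,0],[8,0,0,0],[6,0,0,0],[0,0,0,0],[0,0,0,0]]}}

```text
clock: 84.08
position: [661.9, -231.6, 109.9]
ee_rot: [-0.513, 0.487, 0.513, 0.487]
contact_force: [-0.3, 0.9, -0.1]
gripper_width: 24.3
```

Request:
{"name": "drive_tool", "arguments": {"motion": [[0,0,0,0],[0,0,0,0],[0,0,0,0],[0,0,0,0],[-5,0,0,0],[-3,0,0,0],[0,0,0,0]], "grip": 45}}

```text
clock: 84.67
position: [662.9, -231.8, 120.0]
ee_rot: [0.514, -0.486, -0.512, -0.487]
contact_force: [0.5, -0.2, -0.2]
gripper_width: 45.0
```

Request:
{"name": "drive_tool", "arguments": {"motion": [[0,0,0,0],[0,0,0,0],[0,0,0,0],[0,0,0,0],[0,0,0,0],[0,0,0,0]], "grip": 0}}

```text
clock: 85.17
position: [662.1, -231.6, 118.4]
ee_rot: [-0.513, 0.487, 0.513, 0.487]
contact_force: [-0.6, 0.6, 0.2]
gripper_width: 0.2
```

Request:
{"name": "drive_tool", "arguments": {"motion": [[3,0,0,0],[3,0,0,0],[3,0,0,0],[2,0,0,0],[0,0,0,0],[0,0,0,0]]}}

```text
clock: 85.67
position: [662.0, -231.6, 107.2]
ee_rot: [-0.513, 0.487, 0.513, 0.487]
contact_force: [0.5, -0.1, -0.4]
gripper_width: -0.0
```

```bash
python3 f.py
```

```text
F tool [ 0.38 -0.54 -0.11] T tool [ 0.03  0.   -0.03] [ 662.  -231.6  107.2] -0.02 85.7
```

Request:
{"name": "drive_tool", "arguments": {"motion": [[2,0,0,0],[2,0,0,0],[1,0,0,0],[0,0,0,0],[0,0,0,0]]}}

```text
clock: 86.08
position: [662.1, -231.6, 102.4]
ee_rot: [-0.513, 0.487, 0.513, 0.487]
contact_force: [-0.1, -0.8, 0.9]
gripper_width: 0.3
```

Request:
{"name": "drive_tool", "arguments": {"motion": [[1,0,0,0],[0,0,0,0],[0,0,0,0]]}}

```text
clock: 86.33
position: [662.1, -231.5, 101.5]
ee_rot: [-0.513, 0.487, 0.513, 0.487]
contact_force: [0.1, 0.5, 0.0]
gripper_width: -0.0
```

Request:
{"name": "drive_tool", "arguments": {"motion": [[1,0,0,0],[0,0,0,0],[0,0,0,0]]}}

```text
clock: 86.58
position: [662.1, -231.5, 100.4]
ee_rot: [-0.513, 0.487, 0.513, 0.487]
contact_force: [-0.3, 0.4, -0.1]
gripper_width: 0.1
```

Request:
{"name": "drive_tool", "arguments": {"motion": [[1,0,0,0],[0,0,0,0],[0,0,0,0]]}}

```text
clock: 86.83
position: [662.6, -231.6, 100.2]
ee_rot: [0.513, -0.487, -0.512, -0.487]
contact_force: [0.5, -0.2, 2.3]
gripper_width: 0.3
```

Request:
{"name": "drive_tool", "arguments": {"motion": [[1,0,0,0],[0,0,0,0],[0,0,0,0]]}}

```text
clock: 87.08
position: [663.0, -231.8, 100.2]
ee_rot: [0.514, -0.486, -0.512, -0.487]
contact_force: [-0.4, 0.9, 6.9]
gripper_width: -0.3
```

Request:
{"name": "drive_tool", "arguments": {"motion": [[1,0,0,0],[0,0,0,0],[0,0,0,0]]}}

```text
clock: 87.33
position: [663.5, -232.0, 100.2]
ee_rot: [0.514, -0.486, -0.512, -0.487]
contact_force: [-0.1, 1.6, 8.9]
gripper_width: -0.4
```

B's tube top is felt at a real z of about 128, so that tube is on the bottom and the can is in place. I'll make the same check on C, then A.

Request:
{"name": "drive_tool", "arguments": {"motion": [[-20,0,0,0],[-20,0,0,0],[0,38,2.6,0],[0,38,2.6,0],[0,38,2.6,0],[0,38,2.6,0],[0,38,2.5,0],[0,38,2.5,0],[0,0,0,0],[0,0,0,0]]}}

```text
clock: 88.17
position: [431.6, -227.9, 137.8]
ee_rot: [-0.513, 0.487, 0.513, 0.487]
contact_force: [0.9, 0.6, 0.5]
gripper_width: 0.1
```

Request:
{"name": "drive_tool", "arguments": {"motion": [[0,0,0,0],[10,0,0,0],[8,0,0,0],[5,0,0,0],[4,0,0,0],[3,0,0,0],[0,0,0,0],[0,0,0,0]]}}

```text
clock: 88.83
position: [433.8, -228.0, 107.4]
ee_rot: [-0.513, 0.487, 0.513, 0.487]
contact_force: [0.4, -0.3, -0.7]
gripper_width: 0.1
```

Request:
{"name": "drive_tool", "arguments": {"motion": [[2,0,0,0],[2,0,0,0],[0,0,0,0],[0,0,0,0]]}}

```text
clock: 89.17
position: [433.6, -228.0, 103.6]
ee_rot: [0.513, -0.487, -0.513, -0.487]
contact_force: [-0.9, 0.3, 0.9]
gripper_width: 0.1
```

Request:
{"name": "drive_tool", "arguments": {"motion": [[1,0,0,0],[1,0,0,0],[0,0,0,0],[0,0,0,0]]}}

```text
clock: 89.5
position: [433.6, -228.0, 101.5]
ee_rot: [-0.513, 0.487, 0.513, 0.487]
contact_force: [0.2, 0.7, -0.5]
gripper_width: 0.1
```

Request:
{"name": "drive_tool", "arguments": {"motion": [[1,0,0,0],[1,0,0,0],[0,0,0,0],[0,0,0,0]]}}

```text
clock: 89.83
position: [434.2, -228.2, 100.1]
ee_rot: [0.513, -0.487, -0.512, -0.487]
contact_force: [-1.2, 0.2, 3.9]
gripper_width: -0.1
```

Request:
{"name": "drive_tool", "arguments": {"motion": [[-20,0,0,0],[-18,0,0,0],[0,-7.6,37.2,0],[0,-7.6,37.2,0],[0,-7.6,37.2,0],[0,-7.6,37.2,0],[0,-7.6,37.2,0],[0,-7.6,37.2,0],[0,-7.5,37.2,0],[0,0,0,0]]}}

```text
clock: 90.67
position: [474.5, 39.8, 137.5]
ee_rot: [0.515, -0.485, -0.514, -0.486]
contact_force: [0.5, -0.8, 0.6]
gripper_width: 0.0
```

Request:
{"name": "drive_tool", "arguments": {"motion": [[0,0,0,0],[0,0,0,0],[10,0,0,0],[8,0,0,0],[5,0,0,0],[4,0,0,0],[3,0,0,0],[0,0,0,0],[0,0,0,0]]}}

```text
clock: 91.42
position: [473.2, 34.6, 107.5]
ee_rot: [0.513, -0.487, -0.513, -0.487]
contact_force: [-0.9, 0.2, 1.3]
gripper_width: 0.0
```

Request:
{"name": "drive_tool", "arguments": {"motion": [[2,0,0,0],[2,0,0,0],[0,0,0,0],[0,0,0,0]]}}

```text
clock: 91.75
position: [473.1, 34.9, 103.5]
ee_rot: [-0.513, 0.487, 0.513, 0.487]
contact_force: [-1.3, 0.1, 0.6]
gripper_width: 0.2
```

Request:
{"name": "drive_tool", "arguments": {"motion": [[1,0,0,0],[1,0,0,0],[0,0,0,0],[0,0,0,0]]}}

```text
clock: 92.08
position: [473.2, 34.8, 101.5]
ee_rot: [-0.513, 0.487, 0.513, 0.487]
contact_force: [-1.4, 0.3, -0.4]
gripper_width: -0.1
```

Request:
{"name": "drive_tool", "arguments": {"motion": [[1,0,0,0],[1,0,0,0],[0,0,0,0],[0,0,0,0]]}}

```text
clock: 92.42
position: [473.7, 34.9, 100.1]
ee_rot: [0.513, -0.486, -0.513, -0.487]
contact_force: [-1.5, 0.3, 4.2]
gripper_width: -0.5
```

All three tubes are on the bottom (contact at about 128 mm real). Now I shut the lid by re-gripping the bar where it was left and reversing the arc.

Request:
{"name": "drive_tool", "arguments": {"motion": [[-30,0,0,0],[-40,0,0,0],[-40,0,0,0],[-40,0,0,0],[-40,0,0,0],[-15,0,0,0],[0,0,0,0]], "grip": 50}}

```text
clock: 93.0
position: [475.2, 35.3, 309.2]
ee_rot: [0.515, -0.484, -0.511, -0.49]
contact_force: [-0.8, 0.4, 0.5]
gripper_width: 50.4
```

Request:
{"name": "drive_tool", "arguments": {"motion": [[0,-18.9,34.5,0],[0,-18.9,34.5,0],[0,-18.9,34.5,0],[0,-18.9,34.5,0],[0,-18.9,34.5,0],[0,-18.9,34.5,0],[0,-18.9,34.5,0],[0,-18.9,34.4,0],[0,0,0,0],[0,0,0,0]]}}

```text
clock: 93.83
position: [609.5, 319.9, 299.5]
ee_rot: [-0.513, 0.489, 0.514, 0.484]
contact_force: [0.7, -0.5, -0.2]
gripper_width: 50.0
```

Request:
{"name": "drive_tool", "arguments": {"motion": [[0,0,0,0],[0,0,0,0]]}}

```text
clock: 94.0
position: [609.5, 317.1, 304.4]
ee_rot: [-0.513, 0.487, 0.513, 0.487]
contact_force: [-0.1, 1.2, 0.3]
gripper_width: 50.0
```

```bash
python3 - <<'E'
from h import *
go(610.5,316,210,3)
E
```

```text
pos [609.5 317.1 304.4] jaw -177.1 down [-0.001 -0.001 -1.   ] j6 -0.66 F [-0.1  1.2  0.3] w 50.0 t 94.0
turn -0.1 then shift [94.4 -1.  -1.2]
```

Request:
{"name": "drive_tool", "arguments": {"motion": [[15,-1,-1,0],[15,0,0,0],[15,0,0,0],[15,0,0,0],[12,0,0,0],[12,0,0,0],[10,0,0,0],[0,0,0,0],[0,0,0,0]]}}

```text
clock: 94.75
position: [610.9, 316.4, 211.0]
ee_rot: [0.513, -0.487, -0.513, -0.487]
contact_force: [-0.2, -0.0, 0.9]
gripper_width: 50.0
```

Request:
{"name": "drive_tool", "arguments": {"motion": [[0,0,0,0],[0,0,0,0],[0,0,0,0],[0,0,0,0],[0,0,0,0],[0,0,0,0]], "grip": 0}}

```text
clock: 95.25
position: [610.8, 317.2, 210.7]
ee_rot: [0.513, -0.487, -0.513, -0.487]
contact_force: [-1.8, -0.1, 1.1]
gripper_width: 8.6
```

```bash
python3 f.py
```

```text
F tool [-1.1   1.77  0.03] T tool [-0.14  0.07  0.47] [610.8 317.2 210.7] 8.56 95.2
```

Request:
{"name": "drive_tool", "arguments": {"motion": [[-4.8,11,0,0],[-4.7,11,0,0],[-2.8,11.6,0,0],[-2.7,11.6,0,0],[-0.7,11.9,0,0],[-0.6,12,0,0],[0,0,0,0]]}}

```text
clock: 95.83
position: [541.0, 313.0, 230.2]
ee_rot: [0.514, -0.485, -0.512, -0.488]
contact_force: [0.9, -3.2, 8.4]
gripper_width: 8.1
```

Request:
{"name": "drive_tool", "arguments": {"motion": [[1.3,11.8,0,0],[1.4,11.9,0,0],[3.4,11.4,0,0],[3.5,11.4,0,0],[5.3,10.7,0,0],[5.4,10.7,0,0],[7.1,9.6,0,0],[7.2,9.5,0,0],[0,0,0,0]]}}

```text
clock: 96.58
position: [452.3, 308.1, 191.9]
ee_rot: [-0.513, 0.488, 0.514, 0.485]
contact_force: [-4.1, -2.7, 3.1]
gripper_width: 8.3
```

Request:
{"name": "drive_tool", "arguments": {"motion": [[8.7,8.2,0,0],[8.7,8.2,0,0],[10,6.5,0,0],[10,6.5,0,0],[11,4.7,0,0],[10,4.7,0,0],[0,0,0,0],[0,0,0,0]]}}

```text
clock: 97.25
position: [414.7, 306.1, 132.6]
ee_rot: [-0.512, 0.489, 0.513, 0.485]
contact_force: [-2.8, -2.6, -1.7]
gripper_width: 8.7
```

```bash
python3 f.py
```

```text
F tool [ 1.73  2.93 -2.45] T tool [0.01 0.48 0.84] [414.7 306.1 132.6] 8.67 97.2
```

Request:
{"name": "drive_tool", "arguments": {"motion": [[2,0,0,0],[2,0,0,0],[0,0,0,0],[0,0,0,0]]}}

```text
clock: 97.58
position: [414.6, 306.1, 131.8]
ee_rot: [-0.512, 0.489, 0.513, 0.486]
contact_force: [-11.1, -4.2, 13.6]
gripper_width: 8.4
```

```bash
python3 f.py
```

```text
F tool [-13.5   11.39  -3.66] T tool [-0.03  1.    3.28] [414.6 306.1 131.8] 8.39 97.6
```

The lid is on its stop: 13.6 N of resistance for less than 1 mm of travel, at the original bar height. I'll release and clear.

Request:
{"name": "drive_tool", "arguments": {"motion": [[-3,0,0,0],[0,0,0,0],[0,0,0,0],[0,0,0,0],[0,0,0,0],[0,0,0,0]], "grip": 50}}

```text
clock: 98.08
position: [416.5, 307.2, 132.6]
ee_rot: [0.513, -0.487, -0.513, -0.487]
contact_force: [-0.7, -0.6, 0.9]
gripper_width: 50.3
```

Request:
{"name": "drive_tool", "arguments": {"motion": [[-10,0,0,0],[-20,0,0,0],[-30,0,0,0],[-40,0,0,0],[-40,0,0,0],[0,0,0,0],[0,0,0,0]]}}

```text
clock: 98.67
position: [417.3, 308.3, 276.4]
ee_rot: [-0.513, 0.484, 0.513, 0.49]
contact_force: [-0.4, -0.7, -1.3]
gripper_width: 50.2
```

```bash
python3 f.py
```

```text
F tool [ 1.33  0.45 -0.65] T tool [0.02 0.05 0.02] [417.3 308.3 276.4] 50.19 98.7
```

```bash
python3 -c "
from bench import arm
print(arm.job_done())"
```

```text
the job is handed in; nothing more can be done
None
```

I stood all three canisters on their feet, dropped one tube into each, left the fourth tube in the case, shut the lid and handed the job in at about 99 s. I can't confirm the end state by picture, because I used up all 200 camera frames partway through tipping the third canister; everything after that was done by force and finger width.

**What the last checks showed**
- **Canisters:** each one stopped the closing fingers at about 48 mm, up near the mouth. That was checked before the tubes went in.
- **Tubes:** closed fingers lowered into each canister met the tube top at about 128 mm above the bench, which is where a tube resting on the bottom should be.
- **Lid:** the handle bar came back to its original height and pushed back with 13.6 N within 1 mm, so the lid is on its stop.

**What disagreed or went wrong**
- **Height reading:** the reported tool height was about 27 mm too low. I found this when the first grip on the lid handle missed, measured it by touching the bench, and corrected for it afterwards.
- **First canister:** the grip was too tight at first and carried the canister up instead of letting it pivot. By my estimate its foot reached about 55 mm, close to the 60 mm limit, before I lowered it and loosened the grip.
- **Not checked:** I did not look at the bottle and jar at the end, though I kept my moves clear of them. The spare tube was never handled and not looked at again.

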